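# Prime the metering pump

## Task

Prime the bench metering pump: first stand the empty dosing cup upright on the worktop under the pump's outlet spout and let go of it, so that it will catch the first stroke. Then lift the sprung guard on top of the pump, throw the paddle lever beneath it away from the front, over to its far position, and let the guard drop shut over it, leaving the lever thrown and the cup still under the spout. Do not force the guard or the lever, and leave the bottles, the label roll and the tape roll where they stand.

Things in the scene. Friction and masses are not known exactly. Their poses are not given: they have to be found in the camera images.
- pump: Bench metering pump, fixed: white box 130 mm square, top 70 mm above the worktop. Origin on the worktop under the box's middle; x points from its front (nearest the robot; display and three keys) to its back, y to its left, z up. A steel pump head 54 mm across sits on the left flank near the back; from it an 8 mm steel pipe rises to 129 mm and runs to the spout. The guard is on top, in front.
- spout_mouth (a point): Lower end of the outlet spout, 86 mm above the worktop, 36 mm in front of the pump's middle and 67 mm out from its left flank; the nozzle is 12 mm thick and hangs from the pipe above it. The cup, 68 mm high, passes under it with 18 mm to spare.
- guard (a joint): Angle of the guard about its hinge, rad: 0 shut, grows as its front rises, stopped at 0.85 (49 degrees). It never stays open by itself: a torsion spring shuts it from any angle. It takes about 2.5 N at the tab to start lifting it and 4 N when fully up.
- guard_hinge (a point): Middle of the guard's hinge line, 80 mm above the worktop, 15 mm behind the pump's middle; the line runs along the pump's y. The guard is a box, open below, with a grey frame and front and clear top and sides: 75 mm wide (67 inside), front wall 80 mm in front of the hinge, its top 41 mm above the hinge. A lift tab juts 14 mm forward from the foot of the front wall.
- guard_tab (a point): Middle of the underside of the guard's lift tab, 88 mm from the hinge line; 74 mm above the worktop when shut (moves with the guard). The tab is 60 mm wide, 4.5 mm thick, level when shut, and ends 6 mm in front of this point, 94 mm from the hinge. It overhangs the front of the pump's box by 14 mm, with nothing below it down to the worktop.
- lever (a joint): Angle of the paddle lever under the guard, rad: 0 leans 18 degrees to the front (as found, up to 0.06), 0.63 leans 18 degrees to the back (thrown). Bistable: a spring inside holds it at either end and snaps it over once it is past upright (0.315). It takes 2 to 3 N at its upper part to start it.
- lever_tip (a point): Top of the lever, 42 mm from its pivot (moves with the lever). The pivot lies in the middle of the pump's width, 42 mm in front of the hinge, 73 mm above the worktop. The paddle is 24 mm wide, 10 mm thick, the upper 28 mm of the lever.
- cup_mid (a point): Middle of the empty plastic dosing cup, half-way up (34 mm above its underside), on its axis, which is this frame's z. The cup is round, 68 mm high, 67 mm across the rim, 44 mm across the foot, about 56 mm at half height, wall about 3 mm, 25 g. It starts upright on the worktop to the right of the pump.
- bottle_a: White bottle, 43 mm across, 98 mm tall, standing; origin under its middle. Leave it.
- bottle_b: The same kind of white bottle, 43 by 98 mm, standing. Leave it.
- labels: Roll of labels lying flat, 58 mm across, 35 mm high. Leave it.
- tape: Roll of brown tape lying flat, 92 mm across, 48 mm high. Leave it.
Things that resemble listed ones, but are neither listed nor needed, are in the scene too. Leave any blue look-alike of the part that bears cup_mid alone.

How it is judged (in metres and radians):
On the way, in this order (a step that is already met when the one before it is completed fails the run):
1. the cup stands upright under the spout, let go (horizontal distance between cup_mid and spout_mouth below 0.02 m and height (world z) of cup_mid below 0.04 m and angle between cup_mid's own z axis and vertical below 0.12 rad and contact force between the fingers and cup below 0.1 N), for 0.2 s.
2. the guard is lifted with the lever not yet thrown (value of joint guard above 0.35 rad and value of joint lever below 0.2 rad), for 0.1 s.
3. the lever is thrown while the guard is up (value of joint guard above 0.3 rad and value of joint lever above 0.5 rad), for 0.1 s.
At the end, for the whole second after the job is handed in: The lever leans to the back (over 0.5 rad), the guard is shut over it (under 0.04 rad), and the cup stands upright (within 7 degrees) and still on the worktop with its axis within 20 mm of the spout (value of joint lever above 0.5 rad and value of joint guard below 0.04 rad and horizontal distance between cup_mid and spout_mouth below 0.02 m and height (world z) of cup_mid below 0.04 m and angle between cup_mid's own z axis and vertical below 0.12 rad and linear speed of cup below 0.02 m/s); the robot touches nothing.
It fails at once if a bottle, the label roll or the tape roll is shifted by over 20 mm (distance of any of bottle_a, bottle_b, labels, tape from where it was at the start of the episode above 0.02 m).
It fails at once if the cup is tipped over (angle between cup_mid's own z axis and vertical above 0.7 rad).
It fails at once if the guard or the lever is forced, with over 40 N (contact force between the fingers and guard above 40 N or contact force between the fingers and lever above 40 N).
It also fails if it takes over 56 s, if anything falls off the work surface, if the arm or the gripper's body presses on something with over 40 N, if the wrist force passes 120 N, or if a joint passes its speed limit or range.

## Robot

A 6-joint arm with a two-finger parallel gripper is mounted at the origin on a cart in front of the work surface, level with it; the furniture and walls round the work are solid. World frame = base frame: x ahead of the robot, y to its left, z up, the work surface at z = 0. Lengths are in mm, angles in rad, forces in N, time in s.
With the tool pointing down it reaches from about 350 to 775 mm from the base axis. Payload 7.3 kg.
Tool frame: the origin (TCP) lies at the very end of the fingers, on their centre line; the grasp point (between the pads) lies 19 mm behind it; x points along the fingers, z is the direction in which the jaws open and shut, and the axes are right-handed (so a half turn about x gives the same grasp; the last joint's range is limited). The gripper opens to 92 mm and grips with 3 to 60 N. Pads are 19 mm wide; open, the fingers measure 130 mm over their backs; the gripper's body (75 mm by 190 mm) begins 47 mm behind the grasp point.
Start: joints at [-1.481, 0.342, 1.524, -0, 1.275, -0.146], TCP at [122.672, -510.486, 226.741] pointing down, gripper open.
Joint ranges: [-2.53, 2.53], [-0.77, 2.02], [0.04, 2.7], [-1, 4.14], [0.28, 2.66], [-3.11, 3.11]. Speed limits (rad/s): [2.57, 2.57, 3.14, 3.14, 3.14, 3.14].

## Interface

Orientations are given as [roll, pitch, yaw] about the fixed x, y, z axes, in that order (R = Rz(yaw) Ry(pitch) Rx(roll)).
In Python, from plant import * gives the robot as it stands.
- The arm moves only by the shell command python3 -m creep 'ROWS'. ROWS is JSON, a list of rows, each an object of numbers: "tx", "ty", "tz": the shift along the tool's x, y, z in cm; "wx", "wy", "wz": the turn, a rotation vector about the tool's x, y, z in rad; "gripper": the closure, from -1 (fully open) to 1 (shut). A call has 1 to 8 rows; each row is the pose to reach, as a shift and turn from the pose commanded when the call began, along the tool's axes at that moment; what a row does not reach only later rows make up. A row lasts 1/12 s, in which the tool goes at most 41.7 mm and 7.16 degrees, less where a joint would pass 70% of its speed; a pose out of reach is approached as far as the arm can. A call with a gripper value outside its range is refused whole. The fingers move at their own pace and stop on an object; the grip force is fixed at half the most. Time passes only in rows, so rows that repeat a pose let the fingers close. It gives the time, the measured TCP pose, the force and the opening at its end, in the units of the state.
- get_obs(): the state, without advancing time (a new reading comes with each control period).
- capture(name): name is "side" or "top"; returns a dict with "frame" (400x640x3 uint8, red, green, blue), "z_map" (400x640 float32, mm along the optical axis (not along the pixel's ray), 0 where there is no reading), "vertical_fov" (degrees; the focal length in pixels is half the picture's height over the tangent of half this angle, whatever the lens; pixels are square), "cx", "cy" (the principal point, pixels), "xyz" and "rotation" of the camera in the world. Camera axes: x right, y down, z forward; pixel columns grow to the right and rows downward; lengths in mm; the calibration is good to about 2 mm. A picture is of the moment at which its call begins.
- close_job(): hands the job in, once; it reports no verdict.
The state is a dict: "time": time; "joint_positions": joint angles; "dq": joint speeds; "tau": joint torques, N m; "tool_pos": TCP position; "tcp_rot": TCP orientation; "contact_force": force on the tool from outside, world axes, zero at the start; "moment": the same for the moment, N m; "grip_width": finger opening in mm.
Only numpy, scipy, OpenCV 4.12 (cv2) and the standard library are available. Lean on these libraries where they do the work, as an engineer would, in place of code of your own. Each camera call takes 0.05 s, during which the arm holds its last target.

## Working session

There is one attempt and no reset: what is moved stays moved. The work goes in short steps, Python scripts to look and compute and a shell command to move; the robot and the scene stay as the last step left them, time stands still between calls to the robot, and variables do not carry over. Pictures are saved under pics/ and viewed, and the job is handed in when it is done.

```bash
mkdir -p pics; ls; cat > h.py <<'E'
from plant import *
import numpy as np, cv2
def cap(n,fn):
    c=capture(n); cv2.imwrite('pics/'+fn,c['frame'][:,:,::-1]); np.savez('/tmp/'+fn+'.npz',**c); return c
def ray(c,u,v):
    f=200/np.tan(np.radians(c['vertical_fov'])/2)
    R=np.array(c['rotation'],float)
    if R.shape!=(3,3): raise Exception(R)
    d=R@np.array([(u-c['cx'])/f,(v-c['cy'])/f,1.0]); return np.array(c['xyz'],float),d
def onz(c,u,v,z):
    o,d=ray(c,u,v); return o+d*(z-o[2])/d[2]
def pt(c,u,v):
    o,d=ray(c,u,v); return o+d*float(c['z_map'][int(round(v)),int(round(u))])
E
python3 - <<'E'
from h import *
print(get_obs())
for n in('side','top'):
    c=cap(n,n+'0.png'); print({k:v for k,v in c.items() if k not in('frame','z_map')})
E
```

```text
pics
{'time': 0.0, 'joint_positions': array([-1.48103919e+00,  3.42703307e-01,  1.52499950e+00,  6.43028720e-06,
        1.27539401e+00, -1.45986672e-01]), 'dq': array([ 4.66439918e-05,  4.61286405e-04,  7.72558822e-04, -8.15961925e-04,
       -1.11629699e-03, -3.68651165e-04]), 'tau': array([ 1.63708653e-03, -4.31243634e+01, -2.44217795e+01,  7.20553449e-02,
        5.59853262e-02, -1.14118009e-04]), 'tool_pos': array([ 122.61663847, -510.07133676,  226.06115331]), 'tcp_rot': array([2.99151805, 1.56929216, 1.65646365]), 'contact_force': array([-0.62512621,  1.06364572,  0.48299098]), 'moment': array([ 0.01939432, -0.00384153,  0.02026146]), 'grip_width': 91.5722521542387}
{'vertical_fov': 48.004796075078794, 'cx': 317.81360088041384, 'cy': 208.2380656416438, 'xyz': array([  403.4492181 , -1203.10572278,  1037.66320324]), 'rotation': array([-2.17595649, -0.01748376, -0.06418105])}
{'vertical_fov': 55.66267094204962, 'cx': 312.2210734920607, 'cy': 198.92701251918427, 'xyz': array([ 422.63711708,  117.13916449, 1389.50415968]), 'rotation': array([-3.06234426, -0.01488695, -1.57960948])}
```

View pics/side0.png

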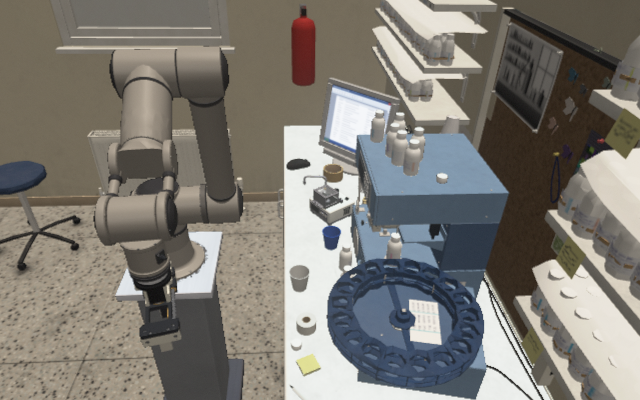

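View pics/top0.png

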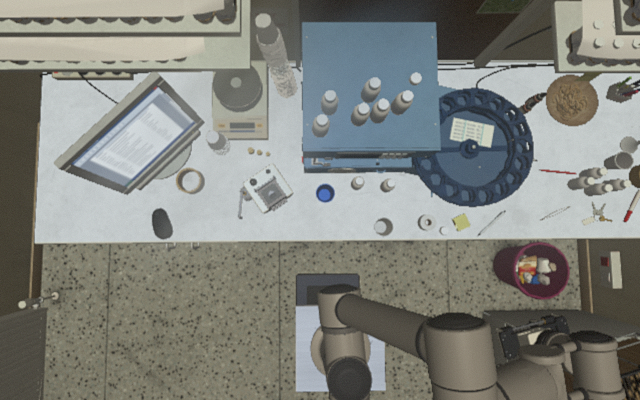

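The side view shows the grey cup at (299,278), the blue look-alike at (331,237) and the pump near (330,200). In the top view they are at (383,226), (325,193) and (267,190). I'll zoom in next.

```bash
python3 - <<'E'
import re
s=open('h.py').read()
s=s.replace("    if R.shape!=(3,3): raise Exception(R)\n","    from scipy.spatial.transform import Rotation as Ro\n    R=Ro.from_euler('xyz',R).as_matrix()\n")
open('h.py','w').write(s)
from h import *
c=dict(np.load('/tmp/top0.png.npz')); s=dict(np.load('/tmp/side0.png.npz'))
a=cv2.resize(c['frame'][140:250,160:300],None,fx=5.5,fy=5.5,interpolation=cv2.INTER_CUBIC)
b=cv2.resize(s['frame'][150:300,280:420],None,fx=4,fy=4,interpolation=cv2.INTER_CUBIC)
cv2.imwrite('pics/tz.png',a[:,:,::-1]);cv2.imwrite('pics/sz.png',b[:,:,::-1])
for n,u,v in(('cup',383,226),('blue',325,193),('pump',267,190),('labels',426,222),('tape',190,180),('b1',358,183),('b2',388,185),('b3',217,139)):
    print(n,pt(c,u,v).round(),onz(c,u,v,60).round())
for n,u,v in(('cup',299,278),('blue',331,237)): print(n,pt(s,u,v).round(),onz(s,u,v,50).round())
E
```

```text
cup [ 431. -162.    7.] [ 431. -151.   60.]
blue [554.  48.   2.] [549.  51.  60.]
pump [555. 249. 117.] [561. 255.  60.]
labels [ 445. -324.   -4.] [ 444. -303.   60.]
tape [606. 543.   4.] [598. 526.  60.]
b1 [579. -61.  95.] [583. -66.  60.]
b2 [ 572. -165.   93.] [ 575. -172.   60.]
b3 [725. 414. 139.] [744. 433.  60.]
cup [ 429. -127.   16.] [ 428. -163.   50.]
blue [545.  17.  68.] [547.  40.  50.]
```

```bash
sleep 0
```

```text
(no output)
```

View pics/tz.png

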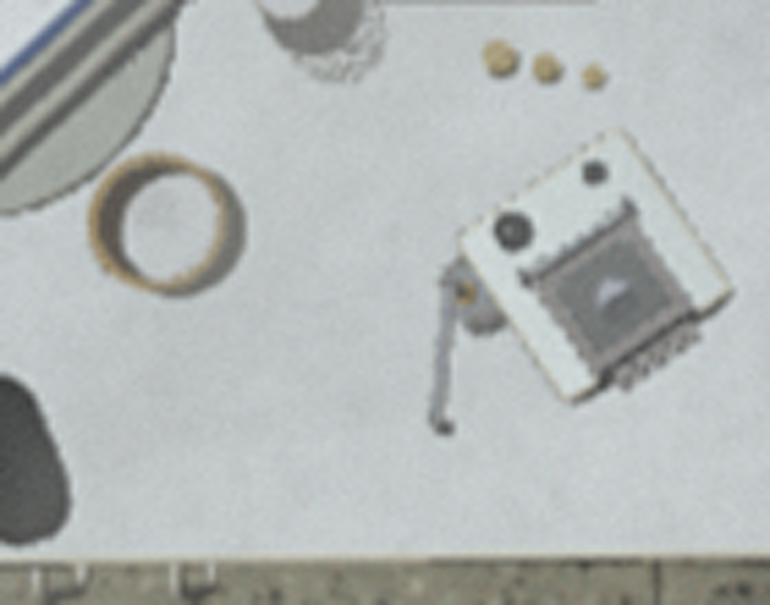

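View pics/sz.png

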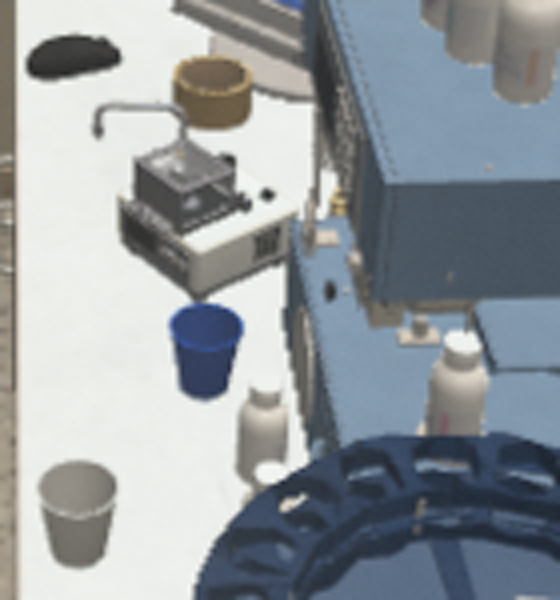

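The top view zoom shows the pump-top corners at about (617,130), (735,293), (575,403) and (460,240). The front, with its tab, is the lower-right edge, and the spout is at (443,427). The guard is shut and the lever is visible under it.

```bash
python3 - <<'E'
from h import *
c=dict(np.load('/tmp/top0.png.npz')); s=dict(np.load('/tmp/side0.png.npz'))
U=lambda p:((p[0]+.5)/5.5-.5+160,(p[1]+.5)/5.5-.5+140)
C=[onz(c,*U(p),70)[:2] for p in((617,130),(735,293),(575,403),(460,240))]
C=np.array(C);print(C.round(1),np.linalg.norm(C-np.roll(C,1,0),axis=1).round(1),C.mean(0))
# depth
vv,uu=np.mgrid[140:250,160:300]
P=np.array([pt(c,u,v) for u,v in zip(uu.ravel(),vv.ravel())])
m=(P[:,2]>58)&(P[:,2]<150)&(abs(P[:,0]-561)<110)&(abs(P[:,1]-255)<110)
im=np.zeros((110,140),np.uint8);im.ravel()[m]=255
im=cv2.morphologyEx(im,cv2.MORPH_OPEN,np.ones((5,5)))
Q=P[(im.ravel()>0)&(P[:,2]<78)]
r=cv2.minAreaRect(Q[:,:2].astype(np.float32));print('depth rect',r,len(Q),np.median(Q[:,2]))
x=(C[0]+C[3])/2-(C[1]+C[2])/2  # front->back
a=np.arctan2(x[1],x[0]);
y=C[3]-C[0]; b=np.arctan2(y[1],y[0])-np.pi/2
y2=C[2]-C[1]; b2=np.arctan2(y2[1],y2[0])-np.pi/2
print('yaw',a,b,b2)
o=C.mean(0)
for yaw in(a,b):
  R=np.array([[np.cos(yaw),-np.sin(yaw)],[np.sin(yaw),np.cos(yaw)]])
  print('spout pred',o+R@[-36,132],'tab',o+R@[-103,0])
print('spout pipe bend top',onz(c,*U((443,427)),129),onz(c,*U((443,427)),90))
S=lambda p:((p[0]+.5)/4-.5+280,(p[1]+.5)/4-.5+150)
print('side spout tip',onz(s,*S((98,135)),86))
# cups
def cup(cc,lo,box,name):
    pass
for nm,cc,(u0,u1,v0,v1) in (('t',c,(360,405,208,245)),('s',s,(285,315,258,300))):
    a=cv2.resize(cc['frame'][v0:v1,u0:u1],None,fx=12,fy=12,interpolation=cv2.INTER_CUBIC); cv2.imwrite(f'pics/cup_{nm}.png',a[:,:,::-1])
E
```

```text
[[654.2 237.7]
 [549.  162.8]
 [479.9 264.2]
 [584.2 337.3]] [121.8 129.1 122.7 127.3] [566.83460921 250.50723308]
depth rect ((557.849609375, 257.4754333496094), (143.59963989257812, 154.17245483398438), 35.68145751953125) 832 69.52859363938637
yaw 0.6150452398272934 0.6126212209803779 0.5980802903574194
spout pred [461.26830245 337.54604556] tab [482.70963272 191.07669943]
spout pred [461.47959612 337.80168431] tab [482.56581928 191.28079436]
spout pipe bend top [463.53251365 337.08378845 129.        ] [464.79781726 343.88887534  90.        ]
side spout tip [464.29104369 347.52669409  86.        ]
```

View pics/cup_t.png

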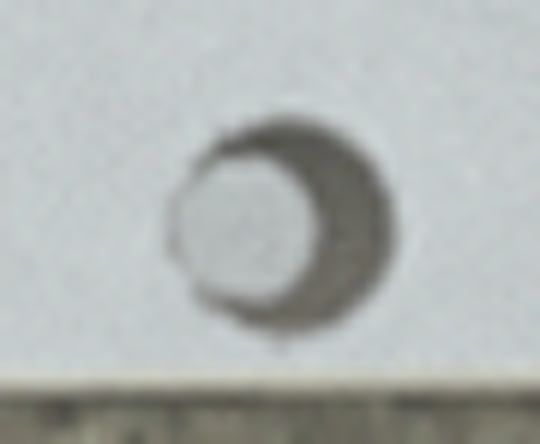

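View pics/cup_s.png

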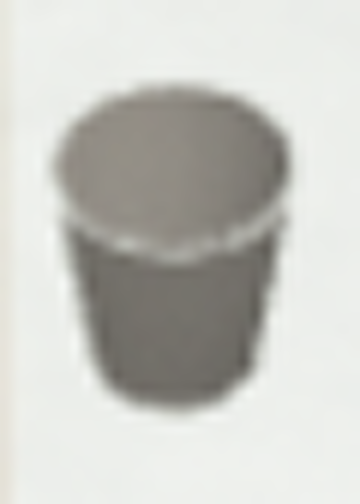

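```bash
python3 - <<'E'
from h import *
c=dict(np.load('/tmp/top0.png.npz')); s=dict(np.load('/tmp/side0.png.npz'))
print('cup top',onz(c,360+283.5/12-.5,208+225/12-.5,68),'side',onz(s,285+173/12-.5,258+172/12-.5,68))
for nm,cc,(u0,u1,v0,v1) in (('t',c,(232,302,158,222)),('s',s,(300,362,170,230))):
    a=cv2.resize(cc['frame'][v0:v1,u0:u1],None,fx=9,fy=9,interpolation=cv2.INTER_CUBIC); 
    for i in range(0,a.shape[1],90): cv2.putText(a,str(u0+i//9),(i,8),0,.3,(255,0,0)); cv2.line(a,(i,0),(i,3),(255,0,0))
    for i in range(0,a.shape[0],90): cv2.putText(a,str(v0+i//9),(0,i+4),0,.3,(255,0,0))
    cv2.imwrite(f'pics/pump_{nm}.png',a[:,:,::-1])
E
```

```text
cup top [ 429.88966559 -150.05697102   68.        ] side [ 428.26983391 -153.86394785   68.        ]
```

View pics/pump_t.png

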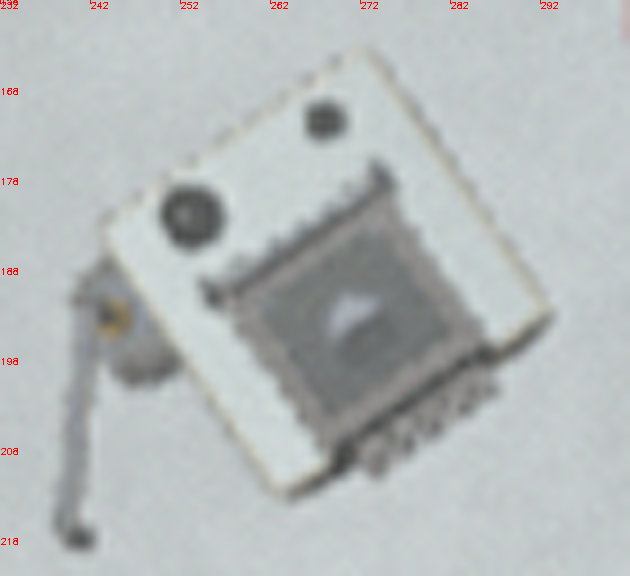

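View pics/pump_s.png

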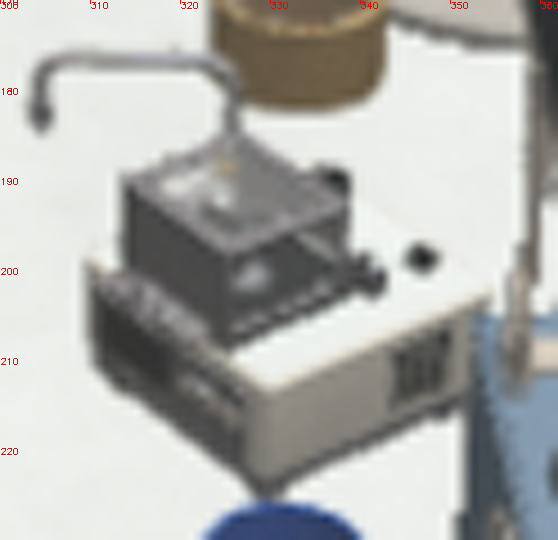

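```bash
python3 - <<'E'
from h import *
c=dict(np.load('/tmp/top0.png.npz')); s=dict(np.load('/tmp/side0.png.npz'))
T=lambda x,y,z:onz(c,232+(x+.5)/9-.5,158+(y+.5)/9-.5,z)[:2]
S=lambda x,y,z:onz(s,300+(x+.5)/9-.5,170+(y+.5)/9-.5,z)[:2]
A=[T(*p,70) for p in((367,48),(553,310),(288,495),(103,232))]
B=[S(*p,70) for p in((268,388),(92,262),(490,298))]
print('top BR FR FL BL',np.round(A,1)); print('side FR FL BR',np.round(B,1))
h=(T(213,292,80)+T(384,178,80))/2; d=T(213,292,80)-T(384,178,80); print('hinge',h,np.arctan2(d[1],d[0])-np.pi/2)
print('spout',T(82,538,86),S(40,128,86), 'pipe elbow',T(62,530,129))
# 2D rigid fit (Kabsch)
def fit(M,W):
    M=np.array(M,float);W=np.array(W);m0,w0=M.mean(0),W.mean(0);X=M-m0;Y=W-w0
    a=np.arctan2((X[:,0]*Y[:,1]-X[:,1]*Y[:,0]).sum(),(X*Y).sum());R=np.array([[np.cos(a),-np.sin(a)],[np.sin(a),np.cos(a)]])
    t=w0-R@m0; return a,t,(Y-X@R.T).round(1)
M=[(65,-65),(-65,-65),(-65,65),(65,65)]
hs=[(15,0)]; 
print(fit(M,A)); print(fit([(-65,-65),(-65,65),(65,-65)],B))
MM=M+[(-65,-65),(-65,65),(65,-65),(15,0),(-36,132),(-36,132)]
W=A+B+[h,T(82,538,86),S(40,128,86)]
a,t,r=fit(MM,W);print(a,t,r)
R=np.array([[np.cos(a),-np.sin(a)],[np.sin(a),np.cos(a)]])
for n,p in(('spout',(-36,132)),('tab',(-73,0)),('tabend',(-79,0)),('pivot',(-27,0)),('hinge',(15,0))): print(n,t+R@p)
E
```

```text
top BR FR FL BL [[655.4 235.7]
 [552.1 163.6]
 [481.  266.3]
 [583.8 338.1]]
side FR FL BR [[551.2 161.3]
 [482.9 258.8]
 [652.4 224.4]]
hinge [580.92016819 261.15932392] 0.5872625297579304
spout [464.54896385 342.77107465] [463.66516436 344.43986196] pipe elbow [466.17384247 342.69551361]
(np.float64(0.6087466449864672), array([568.07208479, 250.91205782]), array([[-3.2,  0.9],
       [ 0.2,  3.2],
       [ 3.4, -0.8],
       [-0.4, -3.3]]))
(np.float64(0.5845966949546404), array([568.28484323, 244.86351777]), array([[ 1.3,  6.5],
       [ 4.7, -4.4],
       [-6. , -2.2]]))
0.5887931822523037 [567.99153196 249.87951528] [[-2.7  3.8]
 [ 2.   3.9]
 [ 3.2 -1.6]
 [-2.2 -1.9]
 [ 1.2  1.6]
 [ 5.1 -9. ]
 [-5.8 -7.6]
 [ 0.5  2.9]
 [-0.2  3.1]
 [-1.1  4.8]]
spout [464.74628518 339.65935164]
tab [507.28389245 209.33839413]
tabend [502.29422344 206.00624718]
pivot [545.53802145 234.88485403]
hinge [580.46570446 258.20988264]
```

```bash
cat >> h.py <<'E'
from scipy.spatial.transform import Rotation as Ro
def Rtool(psi,t,sgn):
    x=np.array([np.cos(psi)*np.cos(t),np.sin(psi)*np.cos(t),-np.sin(t)]); z=sgn*np.array([-np.sin(psi),np.cos(psi),0])
    return np.column_stack([x,np.cross(z,x),z])
def rel(grasp,psi,t,sgn,back=19.,o=None):
    "row from present pose so that point `back` mm behind TCP is at grasp"
    o=o or get_obs(); R0=Ro.from_euler('xyz',o['tcp_rot']).as_matrix()
    R1=Rtool(psi,t,sgn); p=np.array(grasp)+back*R1[:,0]
    d=R0.T@(p-o['tool_pos'])/10; w=Ro.from_matrix(R0.T@R1).as_rotvec()
    print('t cm',d.round(2),'w',w.round(3),'rows>=',max(np.linalg.norm(d)/4.17,np.degrees(np.linalg.norm(w))/7.16).round(1)); return d,w
def st():
    o=get_obs(); R0=Ro.from_euler('xyz',o['tcp_rot']).as_matrix()
    print('t',round(o['time'],2),'q',o['joint_positions'].round(3),'tcp',o['tool_pos'].round(1),'grasp',(o['tool_pos']-19*R0[:,0]).round(1),'F',o['contact_force'].round(1),'w',round(o['grip_width'],1)); print(R0.round(3))
E
python3 - <<'E'
from h import *
st()
for sg in(1,-1): rel([429,-152,200],-.34,np.pi/2-1e-3,sg); rel([429,-152,200],-.34,1.0,sg)
E
```

```text
t 0.1 q [-1.481  0.343  1.525  0.     1.275 -0.146] tcp [ 122.6 -510.1  226.1] grasp [ 122.6 -510.1  245.1] F [-0.3 -0.1  0.1] w 91.7
[[-0.     0.972  0.234]
 [ 0.001  0.234 -0.972]
 [-1.     0.    -0.001]]
t cm [  4.56  38.15 -27.66] w [-2.566e+00 -2.000e-03 -2.000e-03] rows>= 20.5
t cm [  4.26  39.01 -27.1 ] w [-2.477 -0.727 -0.217] rows>= 20.7
t cm [  4.56  38.15 -27.66] w [ 0.576 -0.002  0.001] rows>= 11.4
t cm [  4.26  39.01 -27.1 ] w [ 0.559 -0.166  0.555] rows>= 11.4
```

```bash
R='{"tx":4,"ty":38.5,"tz":-27.2,"wx":0.56,"wy":-0.17,"wz":0.55,"gripper":-1}'; python3 -m creep '[{"tx":4,"ty":38.5,"tz":-27.2,"wx":0.56,"wy":-0.17,"wz":0.55,"gripper":-1},{"tx":4,"ty":38.5,"tz":-27.2,"wx":0.56,"wy":-0.17,"wz":0.55,"gripper":-1},{"tx":4,"ty":38.5,"tz":-27.2,"wx":0.56,"wy":-0.17,"wz":0.55,"gripper":-1},{"tx":4,"ty":38.5,"tz":-27.2,"wx":0.56,"wy":-0.17,"wz":0.55,"gripper":-1},{"tx":4,"ty":38.5,"tz":-27.2,"wx":0.56,"wy":-0.17,"wz":0.55,"gripper":-1},{"tx":4,"ty":38.5,"tz":-27.2,"wx":0.56,"wy":-0.17,"wz":0.55,"gripper":-1},{"tx":4,"ty":38.5,"tz":-27.2,"wx":0.56,"wy":-0.17,"wz":0.55,"gripper":-1},{"tx":4,"ty":38.5,"tz":-27.2,"wx":0.56,"wy":-0.17,"wz":0.55,"gripper":-1}]'; python3 - <<'E'
from h import *
st()
for t in(1.0,.6): rel([429,-152,150],-.34,t,-1)
E
```

```text
time: 0.77
tool_pos: [340.7, -258.2, 197.3]
tcp_rot: [1.564, 1.003, -0.353]
contact_force: [1.0, -1.5, -1.2]
grip_width: 91.8
t 0.77 q [-1.124 -0.04   2.248  0.697  0.624  0.281] tcp [ 340.7 -258.2  197.3] grasp [ 331.1 -254.7  213.3] F [ 1.  -1.5 -1.2] w 91.8
[[ 0.505  0.793 -0.34 ]
 [-0.186 -0.285 -0.94 ]
 [-0.843  0.538  0.003]]
t cm [  8.37   1.43 -13.02] w [-0.004  0.007  0.003] rows>= 3.7
t cm [  8.22   2.17 -13.02] w [-0.003  0.008  0.403] rows>= 3.7
```

```bash
python3 -m creep '[{"tx":8.3,"ty":2,"tz":-13,"wz":0.2},{"tx":8.3,"ty":2,"tz":-13,"wz":0.2},{"tx":8.3,"ty":2,"tz":-13,"wz":0.2},{"tx":8.3,"ty":2,"tz":-13,"wz":0.4},{"tx":8.3,"ty":2,"tz":-13,"wz":0.4},{"tx":8.3,"ty":2,"tz":-13,"wz":0.4}]'; python3 - <<'E'
from h import *
st()
E
```

```text
t 0.77 q [-1.124 -0.04   2.248  0.697  0.624  0.281] tcp [ 340.7 -258.2  197.3] grasp [ 331.1 -254.7  213.3] F [ 1.  -1.5 -1.2] w 91.8
[[ 0.505  0.793 -0.34 ]
 [-0.186 -0.285 -0.94 ]
 [-0.843  0.538  0.003]]validation failed for argument at $[0]...
```

```bash
python3 -m creep '[{"tx":8.3,"ty":2,"tz":-13,"wx":0,"wy":0,"wz":0.2,"gripper":-1},{"tx":8.3,"ty":2,"tz":-13,"wx":0,"wy":0,"wz":0.2,"gripper":-1},{"tx":8.3,"ty":2,"tz":-13,"wx":0,"wy":0,"wz":0.2,"gripper":-1},{"tx":8.3,"ty":2,"tz":-13,"wx":0,"wy":0,"wz":0.4,"gripper":-1},{"tx":8.3,"ty":2,"tz":-13,"wx":0,"wy":0,"wz":0.4,"gripper":-1},{"tx":8.3,"ty":2,"tz":-13,"wx":0,"wy":0,"wz":0.4,"gripper":-1}]'; python3 - <<'E'
from h import *
st()
E
```

```text
time: 1.27
tool_pos: [423.8, -186.1, 174.8]
tcp_rot: [1.643, 0.716, -0.228]
contact_force: [0.2, 0.3, -0.5]
grip_width: 92.5
t 1.27 q [-0.943  0.098  2.464  1.802  0.533 -0.713] tcp [ 423.8 -186.1  174.8] grasp [ 409.8 -182.9  187.2] F [ 0.2  0.3 -0.5] w 92.5
[[ 0.735  0.622 -0.272]
 [-0.17  -0.218 -0.961]
 [-0.657  0.752 -0.055]]
```

```bash
python3 - <<'E'
from h import *
rel([429,-152,150],.45,.4,-1)
E
```

```text
t cm [ 2.94 -2.03 -4.41] w [-0.43   0.589  0.284] rows>= 6.3
```

```bash
python3 -m creep '[{"tx":2.9,"ty":-2,"tz":-4.4,"wx":-0.43,"wy":0.59,"wz":0.28,"gripper":-1},{"tx":2.9,"ty":-2,"tz":-4.4,"wx":-0.43,"wy":0.59,"wz":0.28,"gripper":-1},{"tx":2.9,"ty":-2,"tz":-4.4,"wx":-0.43,"wy":0.59,"wz":0.28,"gripper":-1},{"tx":2.9,"ty":-2,"tz":-4.4,"wx":-0.43,"wy":0.59,"wz":0.28,"gripper":-1},{"tx":2.9,"ty":-2,"tz":-4.4,"wx":-0.43,"wy":0.59,"wz":0.28,"gripper":-1},{"tx":2.9,"ty":-2,"tz":-4.4,"wx":-0.43,"wy":0.59,"wz":0.28,"gripper":-1},{"tx":2.9,"ty":-2,"tz":-4.4,"wx":-0.43,"wy":0.59,"wz":0.28,"gripper":-1},{"tx":2.9,"ty":-2,"tz":-4.4,"wx":-0.43,"wy":0.59,"wz":0.28,"gripper":-1}]'; python3 - <<'E'
from h import *
st()
cap('side','s1.png')
rel([429,-152,150],.45,.4,-1)
rel([429,-152,40],.45,.4,-1)
E
```

```text
time: 1.93
tool_pos: [444.6, -148.1, 141.7]
tcp_rot: [1.573, 0.403, 0.452]
contact_force: [0.5, -1.3, -0.2]
grip_width: 91.8
t 1.93 q [-1.223  0.579  2.325  1.371  1.203 -1.315] tcp [ 444.6 -148.1  141.7] grasp [ 428.9 -155.8  149.2] F [ 0.5 -1.3 -0.2] w 91.8
[[ 0.827  0.354  0.436]
 [ 0.402  0.169 -0.9  ]
 [-0.392  0.92  -0.002]]
t cm [ 0.09  0.09 -0.19] w [-0.005  0.     0.005] rows>= 0.1
t cm [  4.42 -10.02  -0.14] w [-0.005  0.     0.005] rows>= 2.6
```

View pics/s1.png

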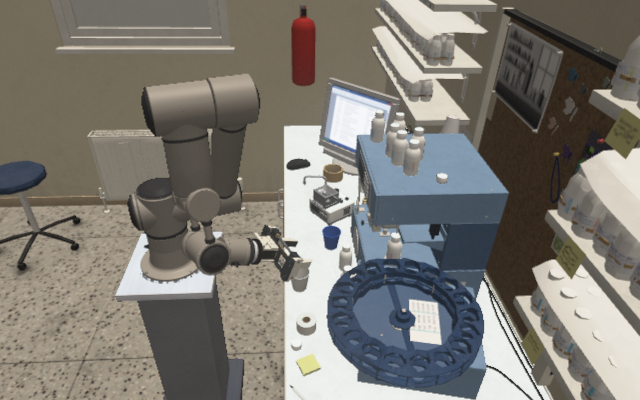

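The side view shows the gripper reached with a 23° tilt just above the grey cup, near (300,265). Descending now.

```bash
python3 -m creep '[{"tx":0.9,"ty":-1.7,"tz":-0.2,"wx":0,"wy":0,"wz":0,"gripper":-1},{"tx":1.7,"ty":-3.7,"tz":-0.2,"wx":0,"wy":0,"wz":0,"gripper":-1},{"tx":2.6,"ty":-5.7,"tz":-0.2,"wx":0,"wy":0,"wz":0,"gripper":-1},{"tx":3.5,"ty":-7.8,"tz":-0.2,"wx":0,"wy":0,"wz":0,"gripper":-1},{"tx":4.4,"ty":-10,"tz":-0.2,"wx":0,"wy":0,"wz":0,"gripper":-1},{"tx":4.4,"ty":-10,"tz":-0.2,"wx":0,"wy":0,"wz":0,"gripper":-1},{"tx":4.4,"ty":-10,"tz":-0.2,"wx":0,"wy":0,"wz":0,"gripper":-1}]'; python3 - <<'E'
from h import *
st()
cap('side','s2.png'); c=cap('top','t2.png')
rel([429,-152,40],.45,.4,-1)
a=cv2.resize(c['frame'][150:310,300:460],None,fx=4,fy=4,interpolation=cv2.INTER_CUBIC);a=a[:600];cv2.imwrite('pics/t2z.png',a[:,:,::-1])
E
```

```text
time: 2.57
tool_pos: [444.1, -140.8, 34.1]
tcp_rot: [1.579, 0.405, 0.453]
contact_force: [-0.2, -0.7, 1.0]
grip_width: 92.0
t 2.57 q [-1.216  0.914  2.332  1.518  1.158 -1.676] tcp [ 444.1 -140.8   34.1] grasp [ 428.4 -148.4   41.5] F [-0.2 -0.7  1. ] w 92.0
[[ 0.826  0.358  0.435]
 [ 0.403  0.165 -0.9  ]
 [-0.394  0.919 -0.008]]
t cm [ 0.02 -0.28  0.28] w [-0.003 -0.002  0.004] rows>= 0.1
```

View pics/t2z.png

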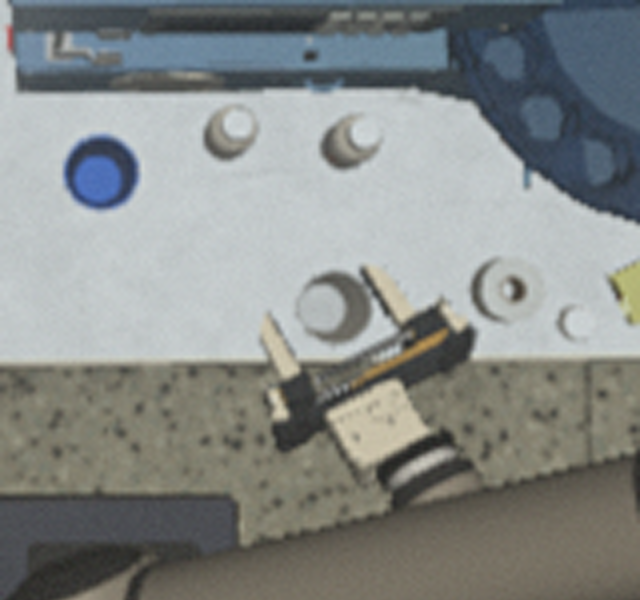

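View pics/s2.png

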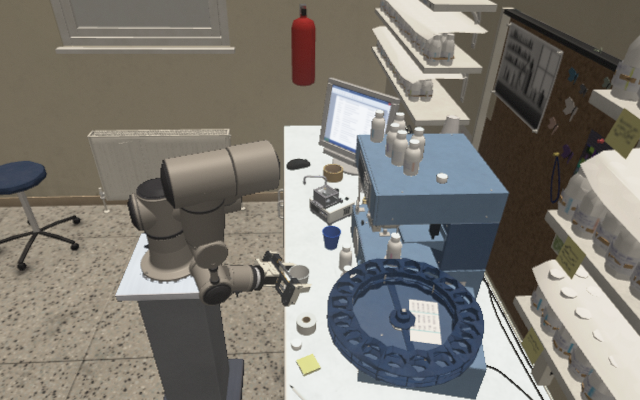

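```bash
python3 -m creep '[{"tx":0,"ty":-0.25,"tz":0.3,"wx":0,"wy":0,"wz":0,"gripper":-1},{"tx":0,"ty":-0.25,"tz":0.3,"wx":0,"wy":0,"wz":0,"gripper":0.2},{"tx":0,"ty":-0.25,"tz":0.3,"wx":0,"wy":0,"wz":0,"gripper":0.5},{"tx":0,"ty":-0.25,"tz":0.3,"wx":0,"wy":0,"wz":0,"gripper":1},{"tx":0,"ty":-0.25,"tz":0.3,"wx":0,"wy":0,"wz":0,"gripper":1},{"tx":0,"ty":-0.25,"tz":0.3,"wx":0,"wy":0,"wz":0,"gripper":1},{"tx":0,"ty":-0.25,"tz":0.3,"wx":0,"wy":0,"wz":0,"gripper":1}]'; python3 - <<'E'
from h import *
st()
E
```

```text
time: 3.25
tool_pos: [444.7, -145.2, 31.7]
tcp_rot: [1.575, 0.404, 0.452]
contact_force: [0.5, -0.3, 2.4]
grip_width: 58.7
t 3.25 q [-1.219  0.919  2.321  1.513  1.159 -1.674] tcp [ 444.7 -145.2   31.7] grasp [ 429.  -152.9   39.2] F [ 0.5 -0.3  2.4] w 58.7
[[ 0.827  0.355  0.436]
 [ 0.402  0.168 -0.9  ]
 [-0.393  0.92  -0.004]]
```

```bash
python3 -m creep '[{"tx":-0.4,"ty":0.9,"tz":0,"wx":0,"wy":0,"wz":0,"gripper":1},{"tx":-1.2,"ty":2.8,"tz":0,"wx":0,"wy":0,"wz":0,"gripper":1},{"tx":-2.3,"ty":5.5,"tz":0,"wx":0,"wy":0,"wz":0,"gripper":1},{"tx":-3.5,"ty":8.3,"tz":0,"wx":0,"wy":0,"wz":0,"gripper":1},{"tx":-4.3,"ty":10,"tz":0,"wx":0,"wy":0,"wz":0,"gripper":1},{"tx":-4.3,"ty":10,"tz":0,"wx":0,"wy":0,"wz":0,"gripper":1}]'; python3 - <<'E'
from h import *
st()
s=cap('side','s3.png'); c=cap('top','t3.png')
a=cv2.resize(s['frame'][190:310,200:360],None,fx=5,fy=5,interpolation=cv2.INTER_CUBIC);cv2.imwrite('pics/s3z.png',a[:,:,::-1])
E
```

```text
time: 3.75
tool_pos: [444.8, -145.7, 143.0]
tcp_rot: [1.57, 0.403, 0.451]
contact_force: [0.3, 0.5, -0.3]
grip_width: 58.1
t 3.75 q [-1.219  0.575  2.33   1.376  1.202 -1.319] tcp [ 444.8 -145.7  143. ] grasp [ 429.1 -153.3  150.5] F [ 0.3  0.5 -0.3] w 58.1
[[ 0.828  0.353  0.436]
 [ 0.401  0.172 -0.9  ]
 [-0.393  0.92   0.001]]
```

View pics/s3z.png

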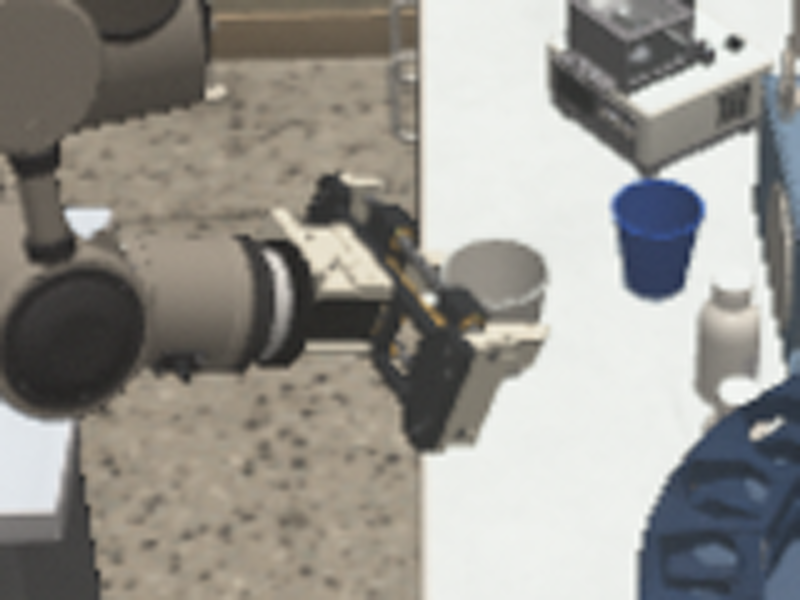

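```bash
python3 - <<'E'
from h import *
rel([470,-75,165],.25,.4,-1)
rel([490,0,165],.05,.4,-1)
E
```

```text
t cm [ 5.84  4.35 -4.92] w [ 0.077 -0.185  0.005] rows>= 2.1
t cm [ 10.41   6.3  -10.47] w [ 0.156 -0.369  0.005] rows>= 3.8
```

```bash
python3 -m creep '[{"tx":2,"ty":1.3,"tz":-1.6,"wx":0.025,"wy":-0.06,"wz":0,"gripper":1},{"tx":4,"ty":2.9,"tz":-3.3,"wx":0.05,"wy":-0.12,"wz":0,"gripper":1},{"tx":5.8,"ty":4.3,"tz":-4.9,"wx":0.077,"wy":-0.185,"wz":0,"gripper":1},{"tx":7.4,"ty":5,"tz":-6.8,"wx":0.1,"wy":-0.25,"wz":0,"gripper":1},{"tx":9,"ty":5.7,"tz":-8.6,"wx":0.13,"wy":-0.31,"wz":0,"gripper":1},{"tx":10.4,"ty":6.3,"tz":-10.4,"wx":0.156,"wy":-0.37,"wz":0,"gripper":1},{"tx":10.4,"ty":6.3,"tz":-10.4,"wx":0.156,"wy":-0.37,"wz":0,"gripper":1},{"tx":10.4,"ty":6.3,"tz":-10.4,"wx":0.156,"wy":-0.37,"wz":0,"gripper":1}]'; python3 - <<'E'
from h import *
st()
rel([490,0,165],.05,.4,-1)
rel([390,305,150],.3,.4,-1)
E
```

```text
time: 4.52
tool_pos: [506.2, 5.0, 155.3]
tcp_rot: [1.573, 0.411, 0.054]
contact_force: [-0.6, 0.7, -0.6]
grip_width: 58.6
t 4.52 q [-0.413  0.523  2.632  2.676  1.171 -1.575] tcp [506.2   5.  155.3] grasp [488.8   4.  162.9] F [-0.6  0.7 -0.6] w 58.6
[[ 0.915  0.4    0.053]
 [ 0.05   0.019 -0.999]
 [-0.4    0.917 -0.002]]
t cm [0.01 0.25 0.41] w [-0.001 -0.004  0.012] rows>= 0.1
t cm [ -7.07  -4.55 -31.01] w [-0.099  0.226  0.011] rows>= 7.7
```

```bash
python3 -m creep '[{"tx":-0.8,"ty":-0.5,"tz":-3.8,"wx":-0.012,"wy":0.028,"wz":0,"gripper":1},{"tx":-1.7,"ty":-1.1,"tz":-7.8,"wx":-0.025,"wy":0.056,"wz":0,"gripper":1},{"tx":-2.6,"ty":-1.7,"tz":-11.7,"wx":-0.037,"wy":0.085,"wz":0,"gripper":1},{"tx":-3.5,"ty":-2.3,"tz":-15.6,"wx":-0.05,"wy":0.113,"wz":0,"gripper":1},{"tx":-4.4,"ty":-2.9,"tz":-19.5,"wx":-0.062,"wy":0.14,"wz":0,"gripper":1},{"tx":-5.3,"ty":-3.5,"tz":-23.4,"wx":-0.075,"wy":0.17,"wz":0,"gripper":1},{"tx":-6.2,"ty":-4.1,"tz":-27.3,"wx":-0.087,"wy":0.2,"wz":0,"gripper":1},{"tx":-6.8,"ty":-4.5,"tz":-31,"wx":-0.099,"wy":0.226,"wz":0,"gripper":1}]'; python3 - <<'E'
from h import *
st()
rel([395,320,150],.3,.4,-1)
rel([395,320,47],.3,.4,-1)
E
```

```text
time: 5.18
tool_pos: [411.2, 303.1, 140.7]
tcp_rot: [1.567, 0.412, 0.296]
contact_force: [2.0, -0.8, -0.2]
grip_width: 58.5
t 5.18 q [ 0.721  0.569  2.528  3.575  1.118 -1.595] tcp [411.2 303.1 140.7] grasp [394.5 298.  148.3] F [ 2.  -0.8 -0.2] w 58.5
[[ 0.877  0.382  0.293]
 [ 0.267  0.121 -0.956]
 [-0.4    0.916  0.004]]
t cm [ 0.56  0.47 -2.09] w [0.002 0.004 0.012] rows>= 0.5
t cm [ 4.68 -8.97 -2.13] w [0.002 0.004 0.012] rows>= 2.5
```

```bash
python3 -m creep '[{"tx":0.5,"ty":0.4,"tz":-1.8,"wx":0,"wy":0,"wz":0,"gripper":1},{"tx":1.3,"ty":-1.5,"tz":-1.8,"wx":0,"wy":0,"wz":0,"gripper":1},{"tx":2.2,"ty":-3.5,"tz":-1.8,"wx":0,"wy":0,"wz":0,"gripper":1},{"tx":3.1,"ty":-5.4,"tz":-1.8,"wx":0,"wy":0,"wz":0,"gripper":1},{"tx":4,"ty":-7.3,"tz":-1.8,"wx":0,"wy":0,"wz":0,"gripper":1},{"tx":4.6,"ty":-8.7,"tz":-1.8,"wx":0,"wy":0,"wz":0.012,"gripper":1},{"tx":4.6,"ty":-8.7,"tz":-1.8,"wx":0,"wy":0,"wz":0.012,"gripper":1}]'; python3 - <<'E'
from h import *
st()
s=cap('side','s4.png'); c=cap('top','t4.png')
a=cv2.resize(s['frame'][150:270,220:380],None,fx=5,fy=5,interpolation=cv2.INTER_CUBIC);cv2.imwrite('pics/s4z.png',a[:,:,::-1])
a=cv2.resize(c['frame'][150:260,180:330],None,fx=5.3,fy=5.3,interpolation=cv2.INTER_CUBIC);cv2.imwrite('pics/t4z.png',a[:,:,::-1])
rel([464,342,47],.3,.4,-1)
E
```

```text
time: 5.77
tool_pos: [414.7, 320.3, 39.6]
tcp_rot: [1.564, 0.402, 0.293]
contact_force: [-0.1, -0.0, -0.4]
grip_width: 58.5
t 5.77 q [ 0.767  0.957  2.476  3.579  1.431 -1.445] tcp [414.7 320.3  39.6] grasp [397.9 315.2  47.1] F [-0.1 -0.  -0.4] w 58.5
[[ 0.881  0.373  0.292]
 [ 0.266  0.12  -0.956]
 [-0.391  0.92   0.006]]
t cm [ 6.64  2.39 -0.63] w [ 0.002  0.005 -0.002] rows>= 1.7
```

View pics/s4z.png

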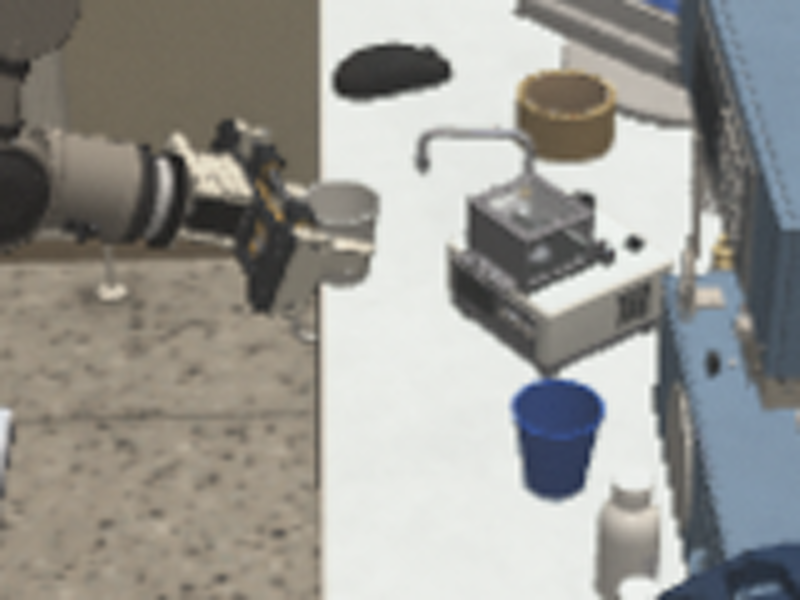

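View pics/t4z.png

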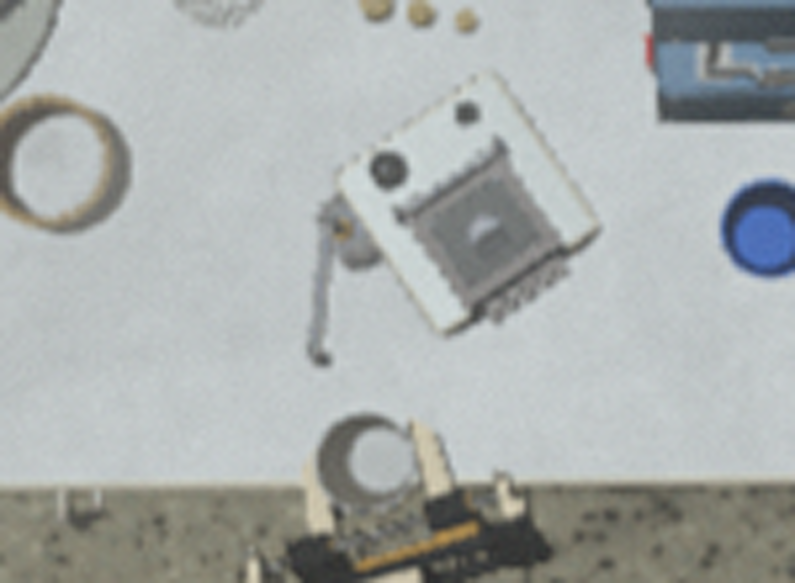

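```bash
python3 - <<'E'
from h import *
c=dict(np.load('/tmp/t4.png.npz')); s=dict(np.load('/tmp/s4.png.npz'))
T=lambda x,y,z:onz(c,180+(x+.5)/5.3-.5,150+(y+.5)/5.3-.5,z)[:2]
S=lambda x,y,z:onz(s,220+(x+.5)/5-.5,150+(y+.5)/5-.5,z)[:2]
print('cup',T(368,461,75),S(343,207,75)); print('spout',T(322,357,86),S(421,167,86))
E
```

```text
cup [398.40640735 315.54021097] [399.40170206 309.78049565]
spout [465.86212515 343.86526854] [463.08968224 350.47213248]
```

```bash
python3 - <<'E'
from h import *
rel([464.5,345,46],.3,.4,-1);rel([464.5,345,40],.3,.4,-1)
E
```

```text
t cm [ 6.8   2.35 -0.9 ] w [ 0.002  0.005 -0.002] rows>= 1.7
t cm [ 7.04  1.8  -0.9 ] w [ 0.002  0.005 -0.002] rows>= 1.8
```

```bash
python3 -m creep '[{"tx":1,"ty":0.35,"tz":-0.1,"wx":0,"wy":0,"wz":0,"gripper":1},{"tx":2.4,"ty":0.8,"tz":-0.3,"wx":0,"wy":0,"wz":0,"gripper":1},{"tx":3.8,"ty":1.3,"tz":-0.5,"wx":0,"wy":0,"wz":0,"gripper":1},{"tx":5.2,"ty":1.8,"tz":-0.7,"wx":0,"wy":0,"wz":0,"gripper":1},{"tx":6.3,"ty":2.2,"tz":-0.8,"wx":0,"wy":0,"wz":0,"gripper":1},{"tx":6.8,"ty":2.3,"tz":-0.9,"wx":0,"wy":0,"wz":0,"gripper":1},{"tx":6.8,"ty":2.3,"tz":-0.9,"wx":0,"wy":0,"wz":0,"gripper":1}]'; python3 - <<'E'
from h import *
st()
s=cap('side','s5.png'); c=cap('top','t5.png')
a=cv2.resize(s['frame'][150:250,260:380],None,fx=6,fy=6,interpolation=cv2.INTER_CUBIC);cv2.imwrite('pics/s5z.png',a[:,:,::-1])
a=cv2.resize(c['frame'][150:250,180:310],None,fx=6,fy=6,interpolation=cv2.INTER_CUBIC);cv2.imwrite('pics/t5z.png',a[:,:,::-1])
rel([464.5,345,40],.3,.4,-1)
E
```

```text
time: 6.45
tool_pos: [482.6, 351.2, 42.6]
tcp_rot: [1.571, 0.39, 0.295]
contact_force: [-0.1, -0.4, 0.6]
grip_width: 58.9
t 6.45 q [ 0.691  0.895  2.31   3.528  1.24  -1.545] tcp [482.6 351.2  42.6] grasp [465.8 346.1  49.8] F [-0.1 -0.4  0.6] w 58.9
[[ 0.885  0.364  0.291]
 [ 0.269  0.111 -0.957]
 [-0.381  0.925 -0.   ]]
t cm [ 0.33 -0.83  0.04] w [-0.001  0.004 -0.007] rows>= 0.2
```

View pics/s5z.png

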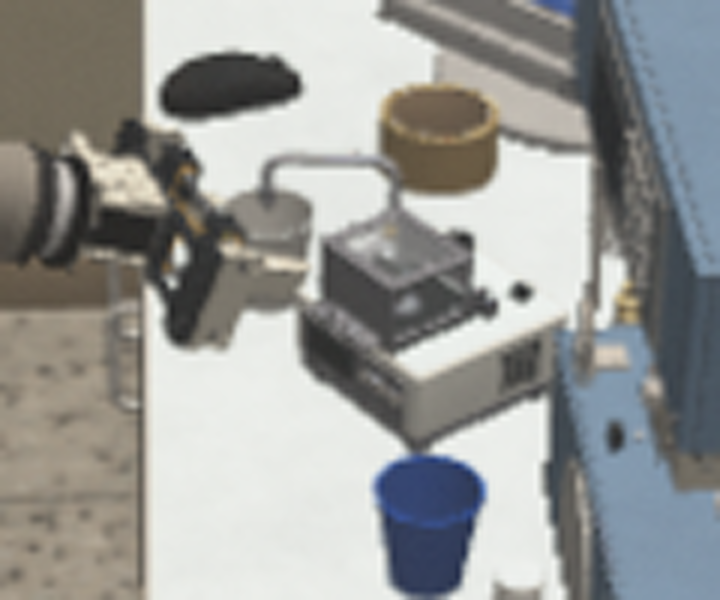

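View pics/t5z.png

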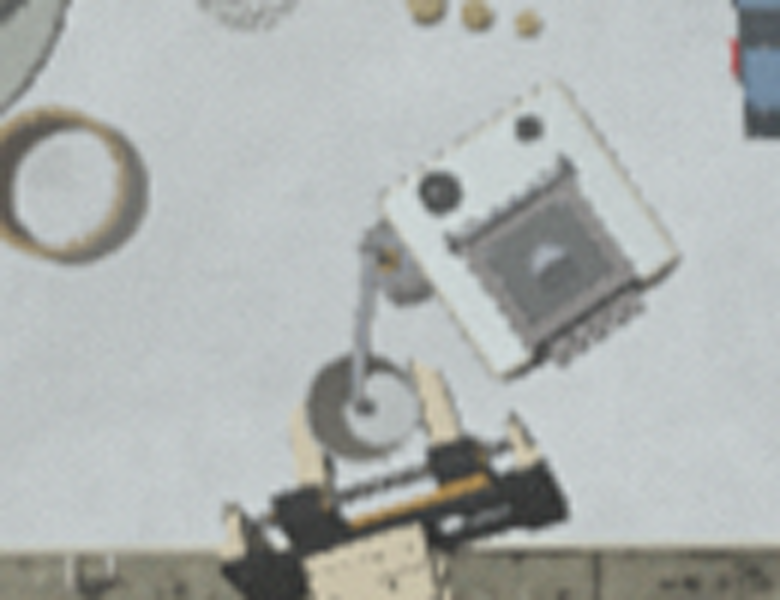

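The cup rim centre at (364,408) in the top view matches the nozzle at (367,406). I'll lower it and release with a partial opening so the fingers keep clear of the pump flank.

```bash
python3 -m creep '[{"tx":0.1,"ty":-0.3,"tz":0,"wx":0,"wy":0,"wz":0,"gripper":1},{"tx":0.2,"ty":-0.6,"tz":0,"wx":0,"wy":0,"wz":-0.005,"gripper":1},{"tx":0.3,"ty":-0.85,"tz":0,"wx":0,"wy":0,"wz":-0.005,"gripper":1},{"tx":0.3,"ty":-0.9,"tz":0,"wx":0,"wy":0,"wz":-0.005,"gripper":1},{"tx":0.3,"ty":-0.9,"tz":0,"wx":0,"wy":0,"wz":-0.005,"gripper":1},{"tx":0.3,"ty":-0.9,"tz":0,"wx":0,"wy":0,"wz":-0.005,"gripper":1}]'; python3 - <<'E'
from h import *
st()
E
```

```text
time: 7.05
tool_pos: [481.1, 350.8, 31.9]
tcp_rot: [1.57, 0.396, 0.296]
contact_force: [-1.6, -0.8, 5.0]
grip_width: 58.5
t 7.05 q [ 0.692  0.922  2.308  3.525  1.256 -1.536] tcp [481.1 350.8  31.9] grasp [464.3 345.7  39.2] F [-1.6 -0.8  5. ] w 58.5
[[ 0.882  0.369  0.292]
 [ 0.269  0.113 -0.957]
 [-0.386  0.922  0.001]]
```

Light contact of 5 N, at the pick-up grasp height. Releasing.

```bash
python3 -m creep '[{"tx":0,"ty":0,"tz":0,"wx":0,"wy":0,"wz":0,"gripper":0},{"tx":0,"ty":0,"tz":0,"wx":0,"wy":0,"wz":0,"gripper":-0.4},{"tx":0,"ty":0,"tz":0,"wx":0,"wy":0,"wz":0,"gripper":-0.65},{"tx":0,"ty":0,"tz":0,"wx":0,"wy":0,"wz":0,"gripper":-0.65},{"tx":0,"ty":0,"tz":0,"wx":0,"wy":0,"wz":0,"gripper":-0.65},{"tx":0,"ty":0,"tz":0,"wx":0,"wy":0,"wz":0,"gripper":-0.65}]'; python3 - <<'E'
from h import *
st()
s=cap('side','s6.png'); c=cap('top','t6.png')
a=cv2.resize(s['frame'][150:250,260:380],None,fx=6,fy=6,interpolation=cv2.INTER_CUBIC);cv2.imwrite('pics/s6z.png',a[:,:,::-1])
a=cv2.resize(c['frame'][150:250,180:310],None,fx=6,fy=6,interpolation=cv2.INTER_CUBIC);cv2.imwrite('pics/t6z.png',a[:,:,::-1])
E
```

```text
time: 7.55
tool_pos: [480.9, 350.7, 31.1]
tcp_rot: [1.57, 0.399, 0.296]
contact_force: [-0.3, 0.1, -0.5]
grip_width: 75.8
t 7.55 q [ 0.692  0.922  2.308  3.525  1.254 -1.536] tcp [480.9 350.7  31.1] grasp [464.2 345.6  38.5] F [-0.3  0.1 -0.5] w 75.8
[[ 0.882  0.371  0.292]
 [ 0.269  0.114 -0.957]
 [-0.388  0.922  0.001]]
```

View pics/t6z.png

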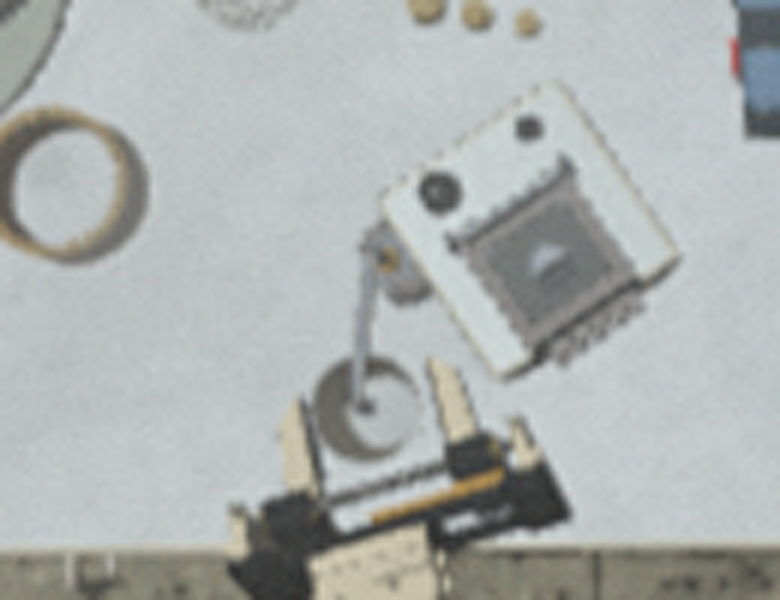

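View pics/s6z.png

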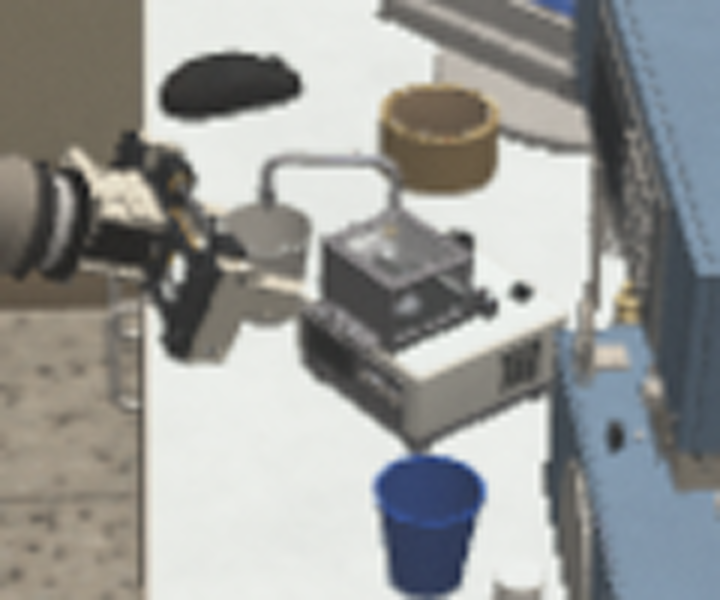

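```bash
python3 -m creep '[{"tx":-1,"ty":-0.4,"tz":0,"wx":0,"wy":0,"wz":0,"gripper":-0.65},{"tx":-2.3,"ty":-0.95,"tz":0,"wx":0,"wy":0,"wz":0,"gripper":-0.65},{"tx":-3.6,"ty":-1.5,"tz":0,"wx":0,"wy":0,"wz":0,"gripper":-0.65},{"tx":-5,"ty":-2.1,"tz":0,"wx":0,"wy":0,"wz":0,"gripper":-0.65},{"tx":-6.4,"ty":-2.7,"tz":0,"wx":0,"wy":0,"wz":0,"gripper":-0.65},{"tx":-7.1,"ty":-3,"tz":0,"wx":0,"wy":0,"wz":0,"gripper":-0.65},{"tx":-7.1,"ty":-3,"tz":0,"wx":0,"wy":0,"wz":0,"gripper":-0.65}]'; python3 - <<'E'
from h import *
st()
c=dict(np.load('/tmp/t6.png.npz'))
T=lambda x,y,z:onz(c,180+(x+.5)/6-.5,150+(y+.5)/6-.5,z)[:2]
print('tab outer edge',T(563,367,76),T(648,308,76), 'cup',T(367,409,68),'spout',T(368,406,86))
o=np.array([568,251.]);a=.6;R=np.array([[np.cos(a),-np.sin(a)],[np.sin(a),np.cos(a)]])
f=lambda x,y,z:[*(o+R@[x,y]),z]
print(f(-79,0,0))
rel(f(-140,-3,130),.6,.25,-1,back=0.)
rel(f(-130,-3,56),.6,.25,-1,back=0.)
E
```

```text
time: 8.23
tool_pos: [406.1, 328.1, 30.7]
tcp_rot: [1.569, 0.4, 0.297]
contact_force: [-0.4, -0.6, 0.4]
grip_width: 75.8
t 8.23 q [ 0.809  0.987  2.464  3.614  1.444 -1.422] tcp [406.1 328.1  30.7] grasp [389.4 323.   38.1] F [-0.4 -0.6  0.4] w 75.8
[[ 0.881  0.372  0.293]
 [ 0.269  0.116 -0.956]
 [-0.39   0.921  0.002]]
tab outer edge [486.71979773 231.48257551] [520.5039849  182.31805508] cup [463.67777932 345.58908646] spout [464.82741344 341.91783894]
[np.float64(502.7984864221354), np.float64(206.39324460179222), 0]
t cm [-3.9   9.1  16.59] w [-0.095  0.288  0.149] rows>= 4.6
t cm [-0.14  2.65 16.28] w [-0.095  0.288  0.149] rows>= 4.0
```

```bash
python3 -m creep '[{"tx":-1.4,"ty":3.2,"tz":0,"wx":0,"wy":0,"wz":0,"gripper":-0.65},{"tx":-2.8,"ty":6.4,"tz":0,"wx":0,"wy":0,"wz":0,"gripper":-0.65},{"tx":-3.9,"ty":8.9,"tz":1.5,"wx":-0.01,"wy":0.03,"wz":0.02,"gripper":0},{"tx":-3.9,"ty":9.1,"tz":5,"wx":-0.03,"wy":0.1,"wz":0.05,"gripper":1},{"tx":-3.9,"ty":9.1,"tz":9,"wx":-0.06,"wy":0.18,"wz":0.09,"gripper":1},{"tx":-3.9,"ty":9.1,"tz":13,"wx":-0.08,"wy":0.24,"wz":0.12,"gripper":1},{"tx":-3.9,"ty":9.1,"tz":16.6,"wx":-0.095,"wy":0.288,"wz":0.149,"gripper":1},{"tx":-3.9,"ty":9.1,"tz":16.6,"wx":-0.095,"wy":0.288,"wz":0.149,"gripper":1}]'; python3 - <<'E'
from h import *
st()
o=np.array([568,251.]);a=.6;R=np.array([[np.cos(a),-np.sin(a)],[np.sin(a),np.cos(a)]])
f=lambda x,y,z:[*(o+R@[x,y]),z]
s=cap('side','s7.png'); c=cap('top','t7.png')
a=cv2.resize(s['frame'][130:280,200:380],None,fx=4,fy=4,interpolation=cv2.INTER_CUBIC);cv2.imwrite('pics/s7z.png',a[:,:,::-1])
a=cv2.resize(c['frame'][150:260,180:320],None,fx=5.4,fy=5.4,interpolation=cv2.INTER_CUBIC);cv2.imwrite('pics/t7z.png',a[:,:,::-1])
rel(f(-125,-3,56),.6,.25,-1,back=0.)
E
```

```text
time: 8.9
tool_pos: [449.6, 234.8, 115.1]
tcp_rot: [1.543, 0.308, 0.555]
contact_force: [2.3, 0.0, -2.1]
grip_width: 40.3
t 8.9 q [-0.007  0.917  2.685  2.607  1.658 -1.839] tcp [449.6 234.8 115.1] grasp [434.2 225.2 120.8] F [ 2.3  0.  -2.1] w 40.3
[[ 0.81   0.243  0.534]
 [ 0.502  0.184 -0.845]
 [-0.303  0.953  0.027]]
t cm [ 0.41 -6.01  4.72] w [0.01  0.06  0.062] rows>= 1.8
```

View pics/t7z.png

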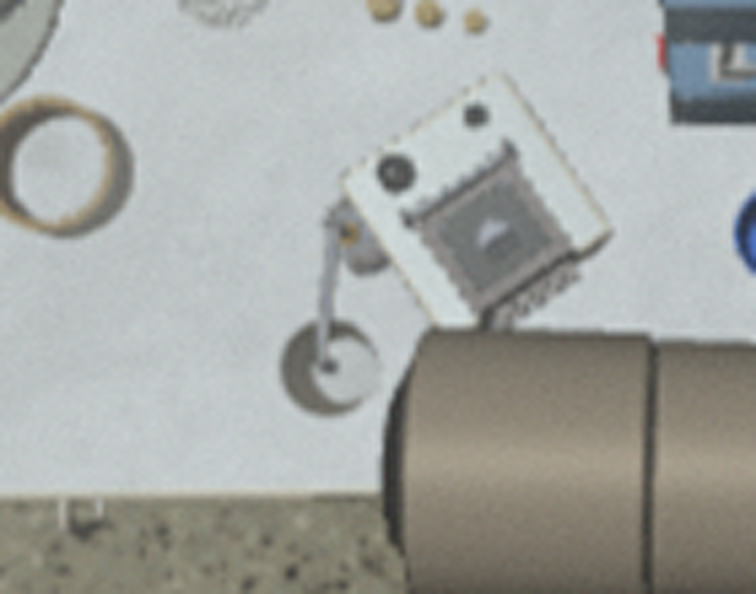

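View pics/s7z.png

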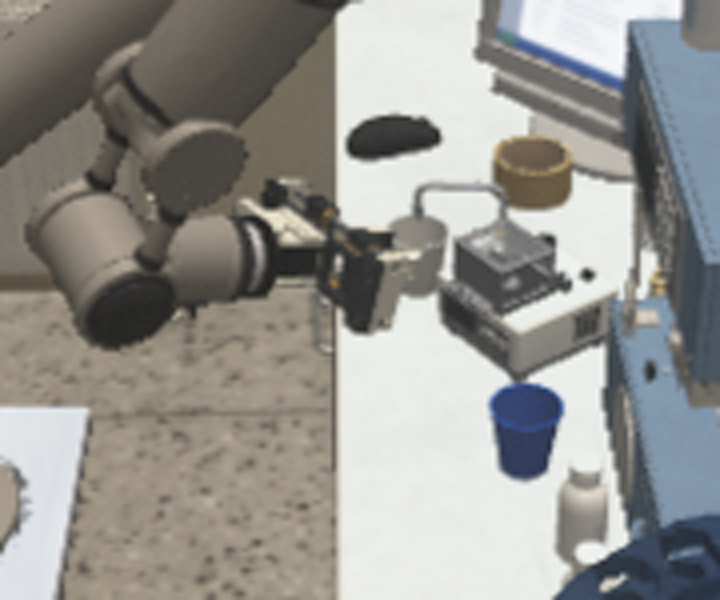

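```bash
python3 - <<'E'
from h import *
o=np.array([568,251.]);a=.6;R=np.array([[np.cos(a),-np.sin(a)],[np.sin(a),np.cos(a)]])
f=lambda x,y,z:[*(o+R@[x,y]),z]
rel(f(-98,-3,112),.6,.25,-1,back=0.)
rel(f(-98,-3,56),.6,.25,-1,back=0.)
E
```

```text
t cm [1.26 0.14 4.72] w [0.01  0.06  0.062] rows>= 1.2
t cm [ 2.97 -5.18  4.57] w [0.01  0.06  0.062] rows>= 1.8
```

```bash
python3 -m creep '[{"tx":0.5,"ty":0.1,"tz":2,"wx":0,"wy":0.02,"wz":0.02,"gripper":1},{"tx":1.2,"ty":0.1,"tz":4.7,"wx":0.01,"wy":0.06,"wz":0.06,"gripper":1},{"tx":1.2,"ty":0.1,"tz":4.7,"wx":0.01,"wy":0.06,"wz":0.06,"gripper":1},{"tx":1.6,"ty":-1,"tz":4.7,"wx":0.01,"wy":0.06,"wz":0.06,"gripper":1},{"tx":2,"ty":-2.5,"tz":4.6,"wx":0.01,"wy":0.06,"wz":0.06,"gripper":1},{"tx":2,"ty":-2.5,"tz":4.6,"wx":0.01,"wy":0.06,"wz":0.06,"gripper":1}]'; python3 - <<'E'
from h import *
st()
o=np.array([568,251.]);a=.6;R=np.array([[np.cos(a),-np.sin(a)],[np.sin(a),np.cos(a)]])
f=lambda x,y,z:[*(o+R@[x,y]),z]
print('pump xy',R.T@(get_obs()['tool_pos'][:2]-o))
rel(f(-98,-3,56),.6,.25,-1,back=0.)
E
```

```text
time: 9.5
tool_pos: [483.4, 202.4, 83.4]
tcp_rot: [1.571, 0.256, 0.616]
contact_force: [0.5, 0.5, 0.1]
grip_width: 0.2
t 9.5 q [-0.228  1.038  2.58   2.331  1.641 -1.922] tcp [483.4 202.4  83.4] grasp [468.4 191.7  88.2] F [0.5 0.5 0.1] w 0.2
[[ 0.79   0.206  0.578]
 [ 0.559  0.146 -0.816]
 [-0.253  0.967  0.   ]]
pump xy [-97.28635562   7.61234031]
t cm [ 0.61 -2.68  1.06] w [ 0.004 -0.016  0.006] rows>= 0.7
```

```bash
python3 -m creep '[{"tx":0.3,"ty":-1.3,"tz":0.5,"wx":0,"wy":-0.016,"wz":0,"gripper":1},{"tx":0.6,"ty":-2.7,"tz":1,"wx":0,"wy":-0.016,"wz":0,"gripper":1},{"tx":0.6,"ty":-2.7,"tz":1,"wx":0,"wy":-0.016,"wz":0,"gripper":1},{"tx":0.6,"ty":-2.7,"tz":1,"wx":0,"wy":-0.016,"wz":0,"gripper":1}]'; python3 - <<'E'
from h import *
st()
o=np.array([568,251.]);a=.6;R=np.array([[np.cos(a),-np.sin(a)],[np.sin(a),np.cos(a)]])
f=lambda x,y,z:[*(o+R@[x,y]),z]
print('pump xy',R.T@(get_obs()['tool_pos'][:2]-o))
s=cap('side','s8.png'); c=cap('top','t8.png')
a=cv2.resize(s['frame'][150:250,260:380],None,fx=6,fy=6,interpolation=cv2.INTER_CUBIC);cv2.imwrite('pics/s8z.png',a[:,:,::-1])
a=cv2.resize(c['frame'][150:250,200:320],None,fx=6,fy=6,interpolation=cv2.INTER_CUBIC);cv2.imwrite('pics/t8z.png',a[:,:,::-1])
rel(f(-71,-3,57),.6,.25,-1,back=0.)
E
```

```text
time: 9.83
tool_pos: [487.7, 194.4, 58.1]
tcp_rot: [1.568, 0.254, 0.602]
contact_force: [0.3, -0.3, -0.0]
grip_width: 0.4
t 9.83 q [-0.246  1.13   2.554  2.323  1.687 -1.974] tcp [487.7 194.4  58.1] grasp [472.6 184.   62.9] F [ 0.3 -0.3 -0. ] w 0.4
[[ 0.798  0.205  0.567]
 [ 0.548  0.145 -0.824]
 [-0.251  0.968  0.003]]
pump xy [-98.22099656  -1.38404822]
t cm [2.7  0.49 0.17] w [ 0.004 -0.001  0.003] rows>= 0.7
```

View pics/s8z.png

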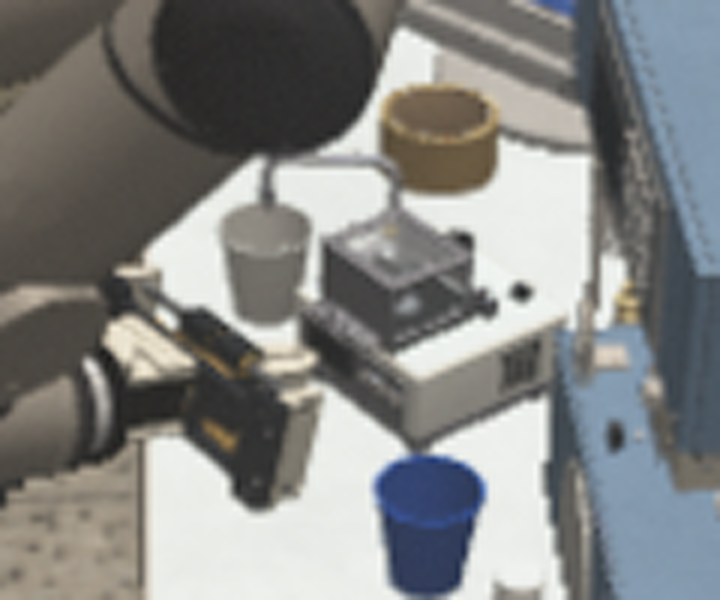

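View pics/t8z.png

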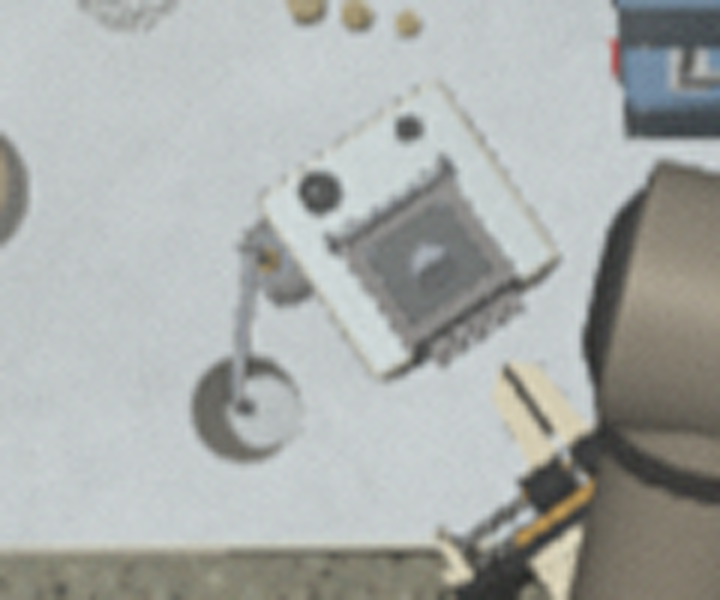

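```bash
python3 -m creep '[{"tx":0.7,"ty":0.1,"tz":-0.05,"wx":0,"wy":0,"wz":0,"gripper":1},{"tx":1.4,"ty":0.3,"tz":-0.1,"wx":0,"wy":0,"wz":0,"gripper":1},{"tx":2.1,"ty":0.4,"tz":-0.1,"wx":0,"wy":0,"wz":0,"gripper":1},{"tx":2.7,"ty":0.5,"tz":-0.1,"wx":0,"wy":0,"wz":0,"gripper":1},{"tx":2.7,"ty":0.5,"tz":-0.1,"wx":0,"wy":0,"wz":0,"gripper":1}]'; python3 - <<'E'
from h import *
st()
o=np.array([568,251.]);a=.6;R=np.array([[np.cos(a),-np.sin(a)],[np.sin(a),np.cos(a)]])
print('pump xy',R.T@(get_obs()['tool_pos'][:2]-o))
E
```

```text
time: 10.35
tool_pos: [510.4, 210.6, 57.4]
tcp_rot: [1.566, 0.251, 0.601]
contact_force: [-0.3, -0.3, 0.1]
grip_width: 0.1
t 10.35 q [-0.159  1.075  2.489  2.409  1.632 -1.863] tcp [510.4 210.6  57.4] grasp [495.2 200.2  62.1] F [-0.3 -0.3  0.1] w 0.1
[[ 0.799  0.202  0.567]
 [ 0.548  0.145 -0.824]
 [-0.248  0.969  0.005]]
pump xy [-70.34154272  -0.79031209]
```

```bash
python3 -m creep '[{"tx":-0.15,"ty":0.6,"tz":0,"wx":0,"wy":0,"wz":0,"gripper":1},{"tx":-0.3,"ty":1.2,"tz":0,"wx":0,"wy":0,"wz":0,"gripper":1},{"tx":-0.45,"ty":1.8,"tz":0,"wx":0,"wy":0,"wz":0,"gripper":1},{"tx":-0.6,"ty":2.4,"tz":0,"wx":0,"wy":0,"wz":0,"gripper":1},{"tx":-0.75,"ty":3,"tz":0,"wx":0,"wy":0,"wz":0,"gripper":1},{"tx":-0.75,"ty":3,"tz":0,"wx":0,"wy":0,"wz":0,"gripper":1}]'; python3 - <<'E'
from h import *
st()
o=np.array([568,251.]);a=.6;R=np.array([[np.cos(a),-np.sin(a)],[np.sin(a),np.cos(a)]])
print('pump xy',R.T@(get_obs()['tool_pos'][:2]-o))
s=cap('side','s9.png')
a=cv2.resize(s['frame'][150:250,260:380],None,fx=6,fy=6,interpolation=cv2.INTER_CUBIC);cv2.imwrite('pics/s9z.png',a[:,:,::-1])
E
```

```text
time: 10.85
tool_pos: [510.0, 209.6, 88.3]
tcp_rot: [1.567, 0.252, 0.6]
contact_force: [-2.2, -0.7, -2.9]
grip_width: 0.6
t 10.85 q [-0.161  0.967  2.513  2.411  1.569 -1.806] tcp [510.  209.6  88.3] grasp [494.8 199.3  93. ] F [-2.2 -0.7 -2.9] w 0.6
[[ 0.799  0.204  0.565]
 [ 0.546  0.144 -0.825]
 [-0.25   0.968  0.004]]
pump xy [-71.22381407  -1.37432476]
```

View pics/s9z.png

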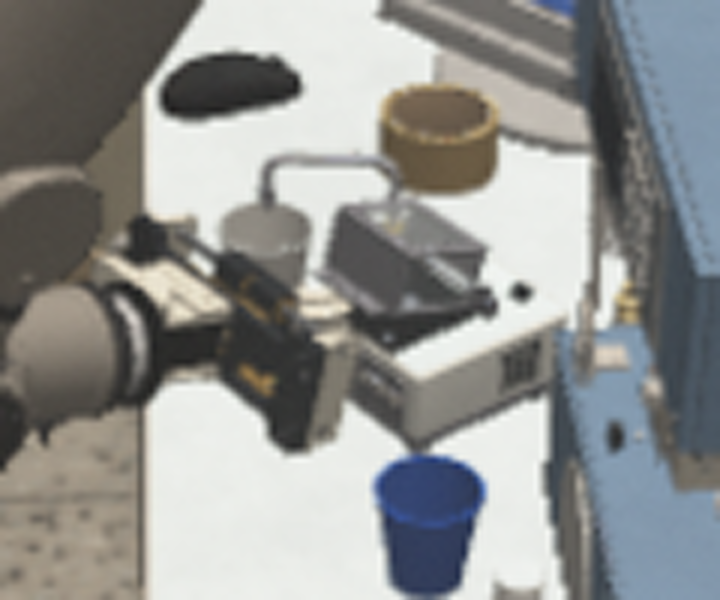

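The guard is lifting: tab up, front wall tilted, and about 3 N down on the tool. I'll raise further while moving in slightly, staying short of the lever.

```bash
python3 -m creep '[{"tx":0.1,"ty":0.6,"tz":0,"wx":0,"wy":0,"wz":0,"gripper":1},{"tx":0.4,"ty":1,"tz":0,"wx":0,"wy":0,"wz":0,"gripper":1},{"tx":0.8,"ty":1.3,"tz":0,"wx":0,"wy":0,"wz":0,"gripper":1},{"tx":1.2,"ty":1.6,"tz":0,"wx":0,"wy":0,"wz":0,"gripper":1},{"tx":1.5,"ty":1.8,"tz":0,"wx":0,"wy":0,"wz":0,"gripper":1},{"tx":1.5,"ty":1.8,"tz":0,"wx":0,"wy":0,"wz":0,"gripper":1},{"tx":1.5,"ty":1.8,"tz":0,"wx":0,"wy":0,"wz":0,"gripper":1}]'; python3 - <<'E'
from h import *
st()
o=np.array([568,251.]);a=.6;R=np.array([[np.cos(a),-np.sin(a)],[np.sin(a),np.cos(a)]])
print('pump xy',R.T@(get_obs()['tool_pos'][:2]-o))
s=cap('side','s10.png');c=cap('top','t10.png')
a=cv2.resize(s['frame'][165:225,295:365],None,fx=10,fy=10,interpolation=cv2.INTER_CUBIC);cv2.imwrite('pics/s10z.png',a[:,:,::-1])
a=cv2.resize(c['frame'][150:240,200:320],None,fx=6,fy=6,interpolation=cv2.INTER_CUBIC);cv2.imwrite('pics/t10z.png',a[:,:,::-1])
E
```

```text
time: 11.48
tool_pos: [526.0, 221.0, 100.8]
tcp_rot: [1.567, 0.252, 0.601]
contact_force: [1.6, 1.2, -5.0]
grip_width: 0.1
t 11.48 q [-0.11   0.893  2.471  2.456  1.489 -1.72 ] tcp [526.  221.  100.8] grasp [510.9 210.6 105.6] F [ 1.6  1.2 -5. ] w 0.1
[[ 0.799  0.204  0.566]
 [ 0.547  0.145 -0.824]
 [-0.25   0.968  0.004]]
pump xy [-51.56420484  -1.05920967]
```

View pics/s10z.png

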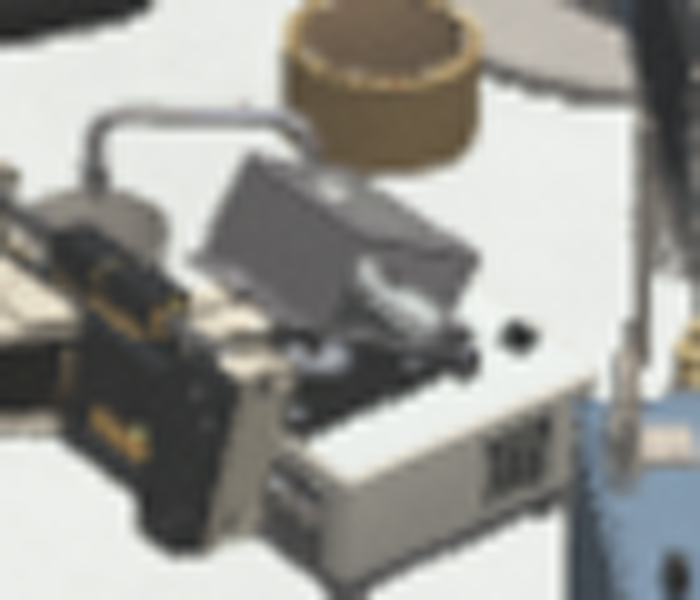

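View pics/t10z.png

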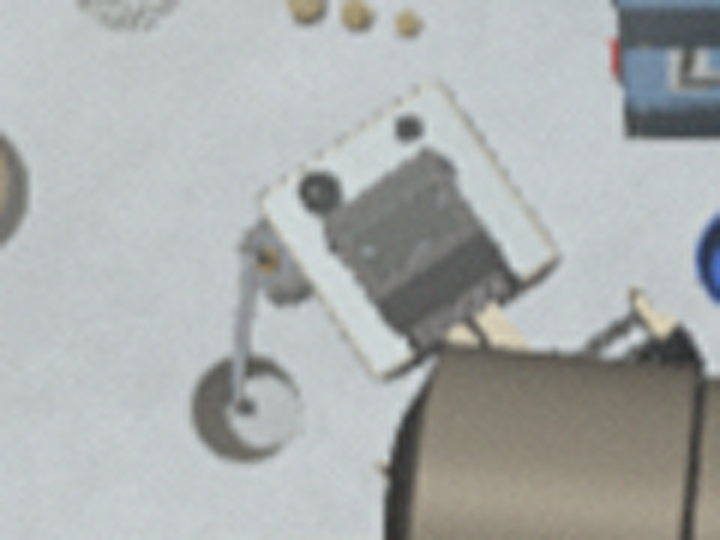

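The guard is well up, geometrically about 0.45 rad, and the lever is still forward. Pushing the lever gently now.

```bash
python3 -m creep '[{"tx":0.3,"ty":0.25,"tz":0,"wx":0,"wy":0,"wz":0,"gripper":1},{"tx":0.7,"ty":0.4,"tz":0,"wx":0,"wy":0,"wz":0,"gripper":1},{"tx":1,"ty":0.5,"tz":0,"wx":0,"wy":0,"wz":0,"gripper":1},{"tx":1.3,"ty":0.6,"tz":0,"wx":0,"wy":0,"wz":0,"gripper":1},{"tx":1.6,"ty":0.7,"tz":0,"wx":0,"wy":0,"wz":0,"gripper":1},{"tx":1.9,"ty":0.75,"tz":0,"wx":0,"wy":0,"wz":0,"gripper":1}]'; python3 - <<'E'
from h import *
st()
o=np.array([568,251.]);a=.6;R=np.array([[np.cos(a),-np.sin(a)],[np.sin(a),np.cos(a)]])
print('pump xy',R.T@(get_obs()['tool_pos'][:2]-o),'F pump',R.T@get_obs()['contact_force'][:2])
E
```

```text
time: 12.08
tool_pos: [542.6, 232.3, 103.6]
tcp_rot: [1.568, 0.253, 0.6]
contact_force: [-3.5, -2.3, -3.3]
grip_width: 0.1
t 12.08 q [-0.063  0.863  2.422  2.496  1.432 -1.663] tcp [542.6 232.3 103.6] grasp [527.5 221.9 108.3] F [-3.5 -2.3 -3.3] w 0.1
[[ 0.799  0.204  0.565]
 [ 0.547  0.144 -0.825]
 [-0.25   0.968  0.003]]
pump xy [-31.48322214  -1.12013792] F pump [-4.16286701  0.10861116]
```

```bash
python3 -m creep '[{"tx":0.3,"ty":0.08,"tz":0,"wx":0,"wy":0,"wz":0,"gripper":1},{"tx":0.5,"ty":0.15,"tz":0,"wx":0,"wy":0,"wz":0,"gripper":1},{"tx":0.7,"ty":0.2,"tz":0,"wx":0,"wy":0,"wz":0,"gripper":1},{"tx":0.7,"ty":0.2,"tz":0,"wx":0,"wy":0,"wz":0,"gripper":1},{"tx":0.7,"ty":0.2,"tz":0,"wx":0,"wy":0,"wz":0,"gripper":1}]'; python3 - <<'E'
from h import *
st()
o=np.array([568,251.]);a=.6;R=np.array([[np.cos(a),-np.sin(a)],[np.sin(a),np.cos(a)]])
print('pump xy',R.T@(get_obs()['tool_pos'][:2]-o),'F pump',R.T@get_obs()['contact_force'][:2])
s=cap('side','s11.png')
a=cv2.resize(s['frame'][165:225,295:365],None,fx=10,fy=10,interpolation=cv2.INTER_CUBIC);cv2.imwrite('pics/s11z.png',a[:,:,::-1])
E
```

```text
time: 12.5
tool_pos: [548.5, 236.4, 103.3]
tcp_rot: [1.567, 0.253, 0.6]
contact_force: [0.2, 0.8, -6.0]
grip_width: 0.6
t 12.5 q [-0.048  0.857  2.404  2.508  1.414 -1.647] tcp [548.5 236.4 103.3] grasp [533.4 226.  108.1] F [ 0.2  0.8 -6. ] w 0.6
[[ 0.799  0.205  0.566]
 [ 0.547  0.144 -0.825]
 [-0.25   0.968  0.003]]
pump xy [-24.30764346  -1.07886262] F pump [0.63829715 0.52801816]
```

View pics/s11z.png

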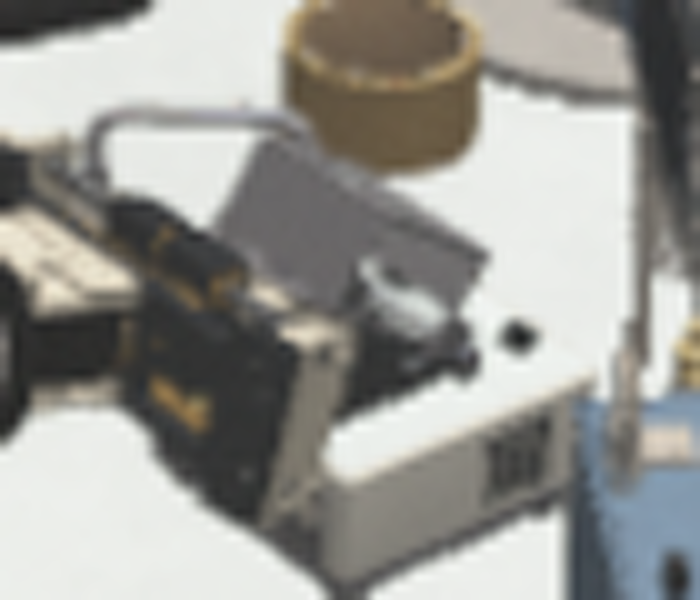

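The horizontal push force rose to 4 N and then fell to about 0 (F_pump +0.6), so the lever snapped over. I'll hold briefly, then withdraw along the reverse path.

```bash
python3 -m creep '[{"tx":0,"ty":0,"tz":0,"wx":0,"wy":0,"wz":0,"gripper":1},{"tx":0,"ty":0,"tz":0,"wx":0,"wy":0,"wz":0,"gripper":1},{"tx":-1.2,"ty":-0.6,"tz":0,"wx":0,"wy":0,"wz":0,"gripper":1},{"tx":-2.4,"ty":-1.3,"tz":0,"wx":0,"wy":0,"wz":0,"gripper":1},{"tx":-3.4,"ty":-1.9,"tz":0,"wx":0,"wy":0,"wz":0,"gripper":1},{"tx":-4.2,"ty":-2.4,"tz":0,"wx":0,"wy":0,"wz":0,"gripper":1},{"tx":-4.2,"ty":-2.4,"tz":0,"wx":0,"wy":0,"wz":0,"gripper":1}]'; python3 - <<'E'
from h import *
st()
o=np.array([568,251.]);a=.6;R=np.array([[np.cos(a),-np.sin(a)],[np.sin(a),np.cos(a)]])
print('pump xy',R.T@(get_obs()['tool_pos'][:2]-o),'F pump',R.T@get_obs()['contact_force'][:2])
s=cap('side','s12.png')
a=cv2.resize(s['frame'][165:225,295:365],None,fx=10,fy=10,interpolation=cv2.INTER_CUBIC);cv2.imwrite('pics/s12z.png',a[:,:,::-1])
E
```

```text
time: 13.13
tool_pos: [509.6, 208.8, 90.0]
tcp_rot: [1.569, 0.254, 0.598]
contact_force: [-2.2, -1.2, -2.9]
grip_width: 0.4
t 13.13 q [-0.163  0.96   2.516  2.41   1.563 -1.801] tcp [509.6 208.8  90. ] grasp [494.4 198.4  94.8] F [-2.2 -1.2 -2.9] w 0.4
[[ 0.8    0.207  0.564]
 [ 0.545  0.143 -0.826]
 [-0.252  0.968  0.002]]
pump xy [-72.01179793  -1.89588294] F pump [-2.49240989  0.20441329]
```

View pics/s12z.png

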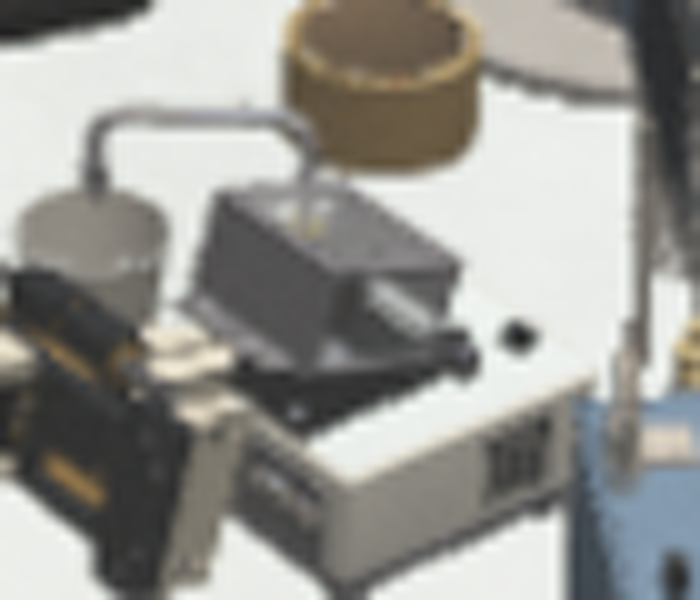

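```bash
python3 -m creep '[{"tx":0.2,"ty":-0.8,"tz":0,"wx":0,"wy":0,"wz":0,"gripper":1},{"tx":0.4,"ty":-1.6,"tz":0,"wx":0,"wy":0,"wz":0,"gripper":1},{"tx":0.6,"ty":-2.4,"tz":0,"wx":0,"wy":0,"wz":0,"gripper":1},{"tx":0.8,"ty":-3.3,"tz":0,"wx":0,"wy":0,"wz":0,"gripper":1},{"tx":0.8,"ty":-3.3,"tz":0,"wx":0,"wy":0,"wz":0,"gripper":1},{"tx":-0.6,"ty":-3.7,"tz":0,"wx":0,"wy":0,"wz":0,"gripper":1},{"tx":-1.9,"ty":-4,"tz":0,"wx":0,"wy":0,"wz":0,"gripper":1},{"tx":-1.9,"ty":-4,"tz":0,"wx":0,"wy":0,"wz":0,"gripper":1}]'; python3 - <<'E'
from h import *
st()
o=np.array([568,251.]);a=.6;R=np.array([[np.cos(a),-np.sin(a)],[np.sin(a),np.cos(a)]])
print('pump xy',R.T@(get_obs()['tool_pos'][:2]-o),'F pump',R.T@get_obs()['contact_force'][:2])
s=cap('side','s13.png');c=cap('top','t13.png')
a=cv2.resize(s['frame'][165:225,295:365],None,fx=10,fy=10,interpolation=cv2.INTER_CUBIC);cv2.imwrite('pics/s13z.png',a[:,:,::-1])
a=cv2.resize(c['frame'][150:240,200:320],None,fx=6,fy=6,interpolation=cv2.INTER_CUBIC);cv2.imwrite('pics/t13z.png',a[:,:,::-1])
E
```

```text
time: 13.85
tool_pos: [486.4, 193.0, 57.4]
tcp_rot: [1.568, 0.252, 0.599]
contact_force: [0.5, -0.4, -0.6]
grip_width: 0.5
t 13.85 q [-0.251  1.139  2.558  2.318  1.697 -1.985] tcp [486.4 193.   57.4] grasp [471.2 182.6  62.1] F [ 0.5 -0.4 -0.6] w 0.5
[[ 0.8    0.205  0.564]
 [ 0.546  0.143 -0.826]
 [-0.25   0.968  0.003]]
pump xy [-100.098676    -1.8125305] F pump [ 0.14993485 -0.60862567]
```

View pics/s13z.png

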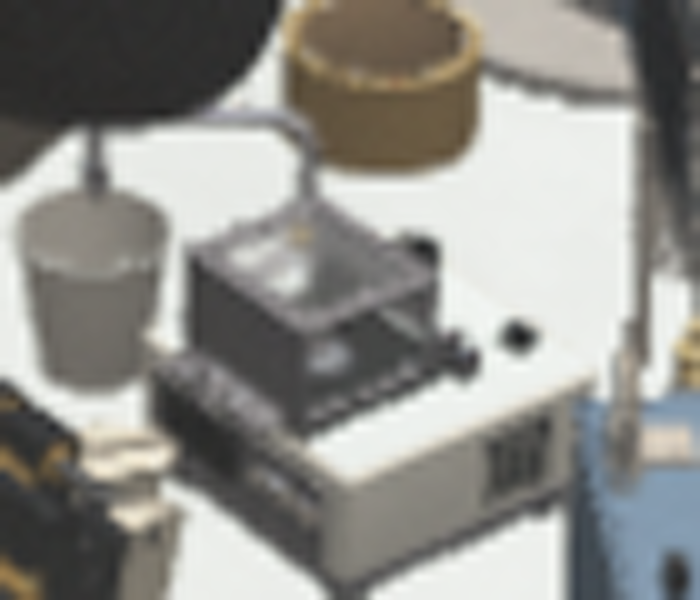

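View pics/t13z.png

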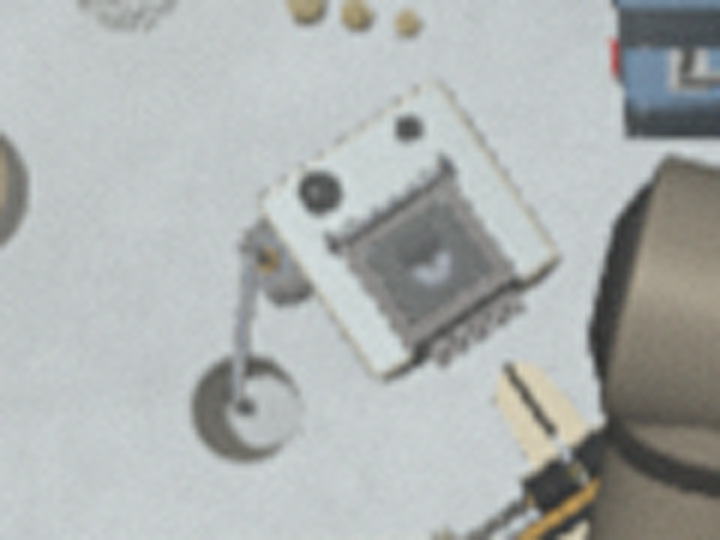

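```bash
python3 - <<'E'
from h import *
c=dict(np.load('/tmp/t13.png.npz')); c0=dict(np.load('/tmp/t8.png.npz')); s=dict(np.load('/tmp/s13.png.npz')); s0=dict(np.load('/tmp/s8.png.npz'))
o=np.array([568,251.]);a=.6;R=np.array([[np.cos(a),-np.sin(a)],[np.sin(a),np.cos(a)]])
def proj(c,P):
    f=200/np.tan(np.radians(c['vertical_fov'])/2); q=Ro.from_euler('xyz',c['rotation']).as_matrix().T@(np.array(P)-c['xyz']); return c['cx']+f*q[0]/q[2],c['cy']+f*q[1]/q[2]
for nm,x,z in(('pivot',-27,73),('tip front',-40,113),('tip back',-14,113)):
    P=[*(o+R@[x,0]),z]; u,v=proj(c,P); us,vs=proj(s,P); print(nm,((u+.5-200)*6,(v+.5-150)*6),((us+.5-295)*10,(vs+.5-165)*10))
A=[cv2.resize(k['frame'][180:205,260:285],None,fx=14,fy=14,interpolation=cv2.INTER_CUBIC) for k in(c0,c)]
B=[cv2.resize(k['frame'][183:208,313:338],None,fx=14,fy=14,interpolation=cv2.INTER_CUBIC) for k in(s0,s)]
im=np.vstack([np.hstack(A),np.hstack(B)]);im=cv2.resize(im,(590,590));cv2.imwrite('pics/cmp.png',im[:,:,::-1])
T=lambda x,y,z:onz(c,200+(x+.5)/6-.5,150+(y+.5)/6-.5,z)[:2]
print('cup',T(247,409,68),'spout',T(245,406,86))
E
```

```text
pivot (np.float64(436.5113511781383), np.float64(266.2983542556037)) (np.float64(317.96523629522653), np.float64(364.68876271127556))
tip front (np.float64(443.1646696552607), np.float64(278.6139174099846)) (np.float64(294.35381349152976), np.float64(288.5486518885756))
tip back (np.float64(417.0504594930966), np.float64(240.87641840633205)) (np.float64(347.2844062792569), np.float64(266.68578793415804))
cup [463.67777932 345.58908646] spout [464.84169643 343.62777702]
```

View pics/cmp.png

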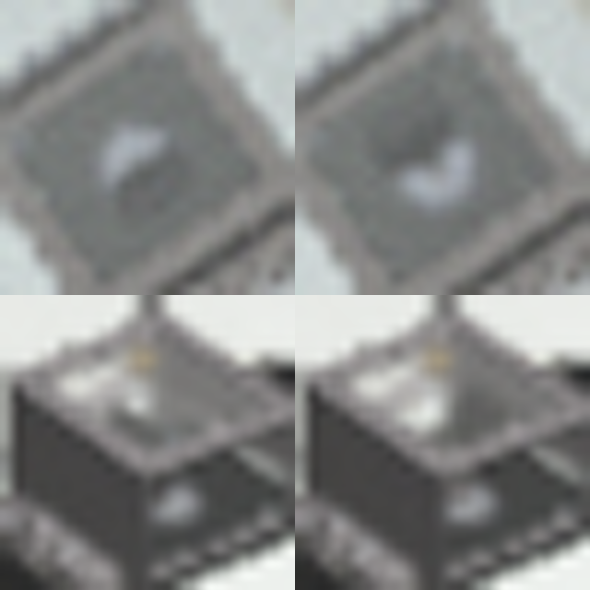

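The comparison of before and after shows the dark paddle moved from the front side to the back side, at about (430,245) in the top zoom against a predicted thrown tip of (417,241). The guard outline is back in its shut position. The cup is within about 3 mm of the spout and nothing is touching, so I'll hand in.

```bash
python3 - <<'E'
from h import *
c=dict(np.load('/tmp/t13.png.npz')); c0=dict(np.load('/tmp/top0.png.npz'))
d=np.abs(c['frame'].astype(int)-c0['frame']).max(2)
for n,(u0,u1,v0,v1) in dict(tape=(172,210,165,196),b1=(348,368,172,196),b2=(378,400,175,196),labels=(414,440,210,235)).items(): print(n,np.median(d[v0:v1,u0:u1]),(d[v0:v1,u0:u1]>60).sum())
print(close_job()); st()
E
```

```text
tape 3.0 0
b1 4.0 137
b2 3.0 12
labels 3.0 0
the job is handed in; nothing more can be done
None
the job is handed in; nothing more can be done
```

```bash
python3 - <<'E'
import numpy as np,cv2
c=np.load('/tmp/t13.png.npz')['frame'];c0=np.load('/tmp/top0.png.npz')['frame']
im=np.hstack([cv2.resize(k[160:210,310:410],None,fx=4,fy=4) for k in(c0,c)]);cv2.imwrite('pics/fin.png',im[:,:,::-1])
E
```

```text
(no output)
```

View pics/fin.png

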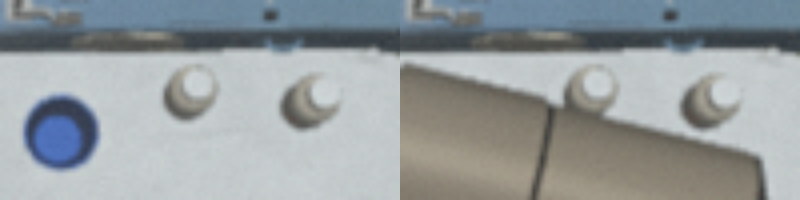

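I placed the cup under the spout, threw the lever under the raised guard and let the guard shut over it, then handed the job in at about 14 s. No verdict is reported, so this rests on my own checks.

**What I did:**
- I gripped the grey cup with the tool tilted 23° below level, slid it in under the nozzle, set it down with about 5 N and let go.
- With closed fingers under the tab I lifted the guard to roughly 0.45 rad. This is worked out from the finger position; I did not measure the joint angle.
- I pushed the lever until it snapped over. The push force peaked at about 4 N and then fell to about 0.
- I lowered the guard shut and backed off.

**Last checks:**
- **Cup:** it stands upright, and its axis is about 3 mm from the spout in the top view. An earlier side view put the spout about 7 mm further left than the top view did. I went by the top view, and the gap is within the 20 mm limit either way.
- **Guard and lever:** the guard outline matches its shut position, and the paddle now leans to the back in both views.
- **Contact:** the force on the tool was about zero, with the fingers about 20 mm in front of the tab.
- **Other items:** the tape, label roll and bottles look unmoved. In the last top view, pixels changed around one bottle; that is the arm partly covering it, not the bottle moving.

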